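# Change over the batch in a bench curing drawer and start it

## Task

The batch in the curing unit is done: pull its drawer fully open, move every finished post cap from it into the stock crate, and lay every spear-point finial from the bench flat on the drawer's floor, none on top of another. Then push the drawer fully shut and only then start the cycle by pressing the start button fully down and letting it come up again. Leave the lacquer can, the brush and the flower rosette where they are.

Things in the scene. Friction and masses are not known exactly. Their poses are not given: they have to be found in the camera images.
- curer: White bench UV curing unit, 360 deep, 380 wide, 155 high (lamp housing on its rear up to 215 high, from 155 behind the front face). Fixed on the left of the bench, front looking roughly to -y. Origin: centre of its underside; its -x axis points out of its front face (180 from the origin), the way the drawer opens. Drawer opening 45 to 140 above the bench.
- drawer (a joint): How far the drawer is pulled out, m: 0 shut (panel flush with the front face), 0.22 at its open stop. Stiff slide (2.5 N of friction), stays where it is left. Starts shut or up to 12 mm ajar.
- drawer_in (a point): Centre of the drawer's inner floor; moves with it; axes as the curing unit's (-x to the front panel). Floor 65 above the bench, 250 (x) by 300 (y) inside; side and back walls 35 high, 5 thick; front panel 15 thick, its top 70 above the floor. Fully open, the floor from x = -125 to +80 is clear in front of the unit; the rest is under its top.
- drawer_handle (a point): Middle of the drawer's bar handle: level round steel bar 12 thick, 160 long along the drawer's y, 45 out from the front panel (39 clear behind it), 123 above the bench, 32 below the unit's top; posts at 70 either side of the middle. Moves with the drawer. Can be pinched from above.
- start_button (a joint): How far the start button is pressed, m: 0 up, 0.006 fully down. Sprung; about 1.5 N to begin and 5 N fully down; it comes up by itself.
- start_button_top (a point): Centre of the top of the start button: round, green, 32 across, in a black collar on the front of the curing unit's top, 50 behind its front face. Its top stands 22 above the unit's top (collar 12), so about 177 above the bench; pressed straight down. Moves with the button.
- crate: White slatted plastic stock crate, open on top, 300 (x) by 200 (y) by 75 high, walls and floor 5 thick. Fixed on the right of the bench, empty. Origin: centre of its underside, z up.
- cap1: Finished pyramid post cap of dark steel: a 52 x 52 square skirt 22 high, above it a low pyramid to 40 high; 0.18 kg. Lies in the drawer at the start, base down. Origin: centre of its underside; x and y square to the skirt's faces, z to the peak. Two or three are there.
- cap2: Finished pyramid post cap of dark steel: a 52 x 52 square skirt 22 high, above it a low pyramid to 40 high; 0.18 kg. Lies in the drawer at the start, base down. Origin: centre of its underside; x and y square to the skirt's faces, z to the peak. Two or three are there.
- cap3: Finished pyramid post cap of dark steel: a 52 x 52 square skirt 22 high, above it a low pyramid to 40 high; 0.18 kg. Lies in the drawer at the start, base down. Origin: centre of its underside; x and y square to the skirt's faces, z to the peak. Two or three are there.
- finial1: Spear-point finial of bright cast steel, 163 long, 0.35 kg, lying flat on the bench at the start; two or three are there. Square shank 26 x 26 from x = -55 to +25, then a pointed blade as thick, 56 wide at x = +45, to the tip at x = +108. Origin: on the shank's axis near the centre of mass; x towards the tip, y across, z out of a flat face; either flat face may lie down.
- finial2: Spear-point finial of bright cast steel, 163 long, 0.35 kg, lying flat on the bench at the start; two or three are there. Square shank 26 x 26 from x = -55 to +25, then a pointed blade as thick, 56 wide at x = +45, to the tip at x = +108. Origin: on the shank's axis near the centre of mass; x towards the tip, y across, z out of a flat face; either flat face may lie down.
- finial3: Spear-point finial of bright cast steel, 163 long, 0.35 kg, lying flat on the bench at the start; two or three are there. Square shank 26 x 26 from x = -55 to +25, then a pointed blade as thick, 56 wide at x = +45, to the tip at x = +108. Origin: on the shank's axis near the centre of mass; x towards the tip, y across, z out of a flat face; either flat face may lie down.
- lacquer_can: Bystander: lacquer can, 70 across, 130 high, standing on the bench. Origin: centre of its underside.
- wire_brush: Bystander: brush, 200 long, lying on the bench. Origin: centre of its underside.
- rosette: Bystander: flat steel flower rosette, 110 across, 12 high, lying on the bench. Origin: centre of its underside.
Things that resemble listed ones, but are neither listed nor needed, are in the scene too. What is shaped like the finial3 but purple, turquoise or yellow is not meant.

How it is judged:
By the outcome, as a careful person would: the job done as asked, in the order asked, and still so for the second after the job is handed in, with the robot touching nothing.
Of cap1, cap2, cap3 only 2 to 3 are there at a start; the rules pass over those that are not, and their reading is None.
Of finial1, finial2, finial3 only 2 to 3 are there at a start; the rules pass over those that are not, and their reading is None.
At some moment in a run one of cap1, cap2, cap3, finial1, finial2, finial3 may be knocked a few centimetres aside while the robot is not near it.
Once in a run the grip may slacken for a moment while it holds something.
It also fails if it takes over 210 s, if anything falls off the work surface, if the arm or the gripper's body presses on something with over 40 N, if the wrist force passes 120 N, or if a joint passes its speed limit or range.

## Robot

A 6-joint arm with a two-finger parallel gripper is mounted at the origin on the work surface. World frame = base frame: x ahead of the robot, y to its left, z up, the work surface at z = 0. Lengths are in m, angles in rad, forces in N, time in s.
With the tool pointing down it reaches from about 0.15 to 0.775 m from the base axis. Payload 6.1 kg.
Tool frame: the origin (TCP) lies between the finger pads; the fingertips stand 8 mm ahead of it and the grasp point (between the pads) lies 11 mm behind it; z points along the fingers, y is the line along which they close (so a half turn about z gives the same grasp; the last joint's range is limited). The gripper opens to 85 mm and grips with 20 to 120 N. Pads are 22 mm wide; open, the fingers measure 114 mm over their backs; the gripper's body (76 mm by 85 mm) begins 54 mm behind the grasp point. The pads swing forward as they close: fully open they stand 13 mm farther back than shut.
Start: joints at [-1.193, 0.126, -0.04, 1.405, 0, 1.571], TCP at [0.194, -0.488, 0.239] pointing down, gripper open.
Joint ranges: [-2.72, 2.72], [-0.95, 1.95], [-1.27, 1.35], [-1.78, 2.02], [-1.46, 1.47], [-3.14, 3.14]. Speed limits (rad/s): [2.39, 2.39, 3.01, 3.14, 3.14, 3.14].

## Interface

Orientations are given as a 3x3 rotation matrix whose columns are the frame's x, y, z axes.
In Python, from bench import get_obs, get_image, camera_model, finish_job gives the robot as it stands. The module is installed in compiled form; this text tells all that it offers.
- The arm moves only by the tool servo_tool, never from a script. Its arguments are lists of equal length, an entry for each row: "gripper": the opening, from -1 (shut) to 1 (fully open); "delta_pos": the shift along the tool's x, y, z in mm, a list of three; "roll": the turn about the tool's z in rad. In form: {"gripper": [gripper, ...], "delta_pos": [[tx, ty, tz], ...], "roll": [roll, ...]}. A call has 1 to 8 rows; each row shifts and turns the commanded pose from where the row before left it, along the tool's axes as they then stand; what a row does not reach is not made up. A row lasts 1/10 s, in which the tool goes at most 50 mm and 8.59 degrees, less where a joint would pass 70% of its speed; a pose out of reach is approached as far as the arm can. A call with a gripper value outside its range is refused whole. The fingers move at their own pace and stop on an object; the grip force is fixed at half the most. Time passes only in rows, so rows that do not move let the fingers close. It gives the time, the measured TCP pose, the force, the opening and the grip force at its end, in the units of the state.
- get_obs(): the state, without advancing time (a new reading comes with each control period).
- get_image(name): name is "scene" or "top"; returns the picture (420x560x3 uint8, red, green, blue); there is no depth.
- camera_model(name): a dict with "vfov" (degrees; the focal length in pixels is half the picture's height over the tangent of half this angle, whatever the lens; pixels are square), "cx", "cy" (the principal point, pixels), "k1" (the pictures are not rectified: a ray, as slopes to the right and down, at radius r is drawn at 1 + k1 r^2 times it, then the intrinsics apply), "R" (3x3) and "t" (3): a world point X has camera coordinates R X + t. Camera axes: x right, y down, z forward; pixel columns grow to the right and rows downward; lengths in m; the calibration is good to about 2 mm. A picture is of the moment at which its call begins. camera_model takes no time and is no camera call.
- finish_job(): hands the job in; it is judged then, once.
The state is a dict: "time": time; "q": joint angles; "qvel": joint speeds; "effort": joint torques, N m; "ee_pos": TCP position; "eef_rot": TCP orientation; "ft_force": force on the tool from outside, world axes, zero at the start; "torque": the same for the moment, N m; "gripper_width": finger opening in m; "grip_force": force on a finger pad.
Only numpy, scipy, OpenCV 4.12 (cv2) and the standard library are available. Lean on these libraries where they do the work, as an engineer would, in place of code of your own. Each camera call takes 0.05 s, during which the arm holds its last target. There are 200 camera calls.

## Working session

There is one attempt and no reset: what is moved stays moved. The work goes in short steps, Python scripts to look and compute and a tool call to move; the robot and the scene stay as the last step left them, time stands still between calls to the robot, and variables do not carry over. Pictures are saved under pics/ and viewed, at most 14 in all, crops included, and the job is handed in when it is done.

Besides the shell and the picture viewer there is one more tool, called by a JSON object that holds its "fn" and its "kwargs". servo_tool: Moves the arm, as the interface text tells. Its arguments: {"type":"object","properties":{"gripper":{"type":"array","items":{"type":"number"}},"delta_pos":{"type":"array","items":{"type":"array","items":{"type":"number"}}},"roll":{"type":"array","items":{"type":"number"}}},"required":["gripper","delta_pos","roll"]}

```bash
mkdir -p pics
cat > h.py <<'E'
import numpy as np, cv2
from bench import get_obs, get_image, camera_model
def snap(name, fn):
    im=get_image(name); cv2.imwrite('pics/'+fn+'.png', im[:,:,::-1]); return im
def cam(name):
    m=camera_model(name); f=210/np.tan(np.radians(m['vfov'])/2)
    return m,f,np.array(m['R']),np.array(m['t'])
def proj(name,X):
    m,f,R,t=cam(name); p=R@np.array(X,float)+t; s=p[:2]/p[2]; s=s*(1+m['k1']*(s@s)); return np.array([f*s[0]+m['cx'],f*s[1]+m['cy']])
def ray(name,uv):
    m,f,R,t=cam(name); d=np.array([(uv[0]-m['cx'])/f,(uv[1]-m['cy'])/f]); s=d.copy()
    for _ in range(30): s=d/(1+m['k1']*(s@s))
    return -R.T@t, R.T@np.array([s[0],s[1],1.])
def plane(name,uv,z):
    o,d=ray(name,uv); return o+d*(z-o[2])/d[2]
E
python3 - <<'E'
from h import *
o=get_obs(); print({k:np.round(v,3).tolist() for k,v in o.items()})
for n in('scene','top'):
    im=snap(n,n+'0'); m,f,R,t=cam(n); print(n,f,m['cx'],m['cy'],m['k1'],np.round(-R.T@t,3),np.round(R,3).tolist())
E
```

```text
{'time': 0.0, 'q': [-1.193, 0.126, -0.041, 1.405, 0.0, 1.571], 'qvel': [-0.001, -0.001, -0.001, 0.0, 0.0, -0.002], 'effort': [0.001, -43.592, 35.292, 0.017, -0.0, 0.0], 'ee_pos': [0.194, -0.488, 0.239], 'eef_rot': [[0.929, 0.369, -0.001], [0.369, -0.929, 0.002], [0.0, -0.002, -1.0]], 'ft_force': [0.065, -0.2, -0.572], 'torque': [-0.023, 0.086, 0.006], 'grip_force': 0.0, 'gripper_width': 0.085}
scene 382.525369333317 282.8816865321381 204.4726961020858 0.021677375657649055 [ 1.009 -0.634  0.647] [[0.847, 0.531, -0.016], [0.258, -0.438, -0.861], [-0.464, 0.725, -0.508]]
top 417.78080203620436 277.7513030205032 203.61142640382405 -0.03365297965967215 [0.358 0.059 1.294] [[0.007, -1.0, -0.01], [-0.991, -0.005, -0.132], [0.132, 0.011, -0.991]]
```

View pics/scene0.png

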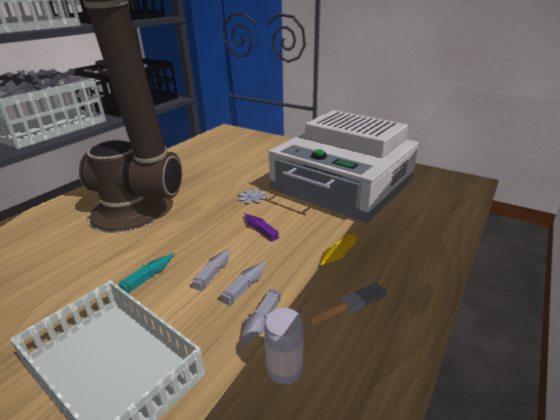

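View pics/top0.png

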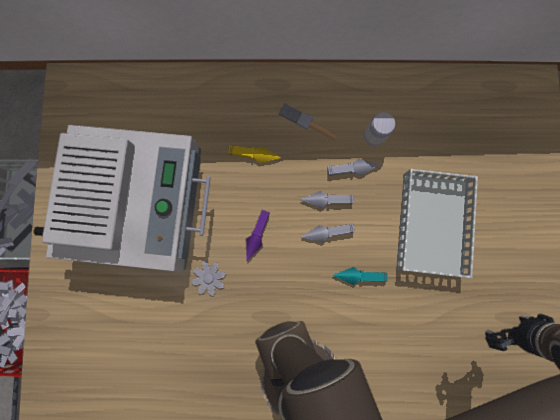

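The top view has the grey finials at (352,170), (327,201) and (328,234). The coloured decoys are purple (258,235), teal (360,276) and yellow (257,155). The handle bar runs from about (208,178) to (203,235), the button is at (162,207), and the crate is centred at about (438,224).

```bash
cat >> h.py <<'E'
def tri(uvT,uvS):
    (a,d),(b,e)=ray('top',uvT),ray('scene',uvS); d=d/np.linalg.norm(d);e=e/np.linalg.norm(e)
    s=np.linalg.lstsq(np.c_[d,-e],b-a,rcond=None)[0]; p,q=a+s[0]*d,b+s[1]*e
    return (p+q)/2,np.linalg.norm(p-q)
def finials(im,z=0.026,roi=(285,140,400,255)):
    hsv=cv2.cvtColor(im,cv2.COLOR_RGB2HSV); H,S,V=cv2.split(hsv)
    b=im[:,:,2].astype(int)-im[:,:,0]
    m=((b>-12)&(V>95)&(S<70)).astype(np.uint8); k=np.zeros_like(m); x0,y0,x1,y1=roi; k[y0:y1,x0:x1]=1; m*=k
    out=[]
    for c in cv2.findContours(m,cv2.RETR_EXTERNAL,cv2.CHAIN_APPROX_NONE)[0]:
        if cv2.contourArea(c)<250: continue
        P=np.array([plane('top',p[0],z)[:2] for p in c]); 
        mu=P.mean(0); w,v=np.linalg.eigh(np.cov(P.T)); ax=v[:,1]; n=v[:,0]
        s=(P-mu)@ax; t=(P-mu)@n
        wd=lambda lo,hi: np.ptp(t[(s>lo)&(s<hi)])
        if wd(s.min(),s.min()+.06)>wd(s.max()-.06,s.max()): ax=-ax; s=-s   # wide part towards tip
        out.append((cv2.contourArea(c),mu+ax*(s.max()-.108)+n*np.median(t)*0,ax,np.ptp(s),np.ptp(t),P))
    return out,m
E
python3 - <<'E'
from h import *
im=cv2.imread('pics/top0.png')[:,:,::-1].copy(); sc=cv2.imread('pics/scene0.png')[:,:,::-1].copy()
fs,m=finials(im)
for a,p,ax,L,W,P in fs: print(a,np.round(p,3),np.round(ax,3),round(np.degrees(np.arctan2(ax[1],ax[0])),1),round(L,3),round(W,3))
def green(im,roi):
    h=cv2.cvtColor(im,cv2.COLOR_RGB2HSV); mm=cv2.inRange(h,(50,120,60),(80,255,255)); 
    x0,y0,x1,y1=roi; ys,xs=np.nonzero(mm[y0:y1,x0:x1]); return np.array([xs.mean()+x0,ys.mean()+y0]),len(xs)
gt,gs=green(im,(145,190,180,222)),green(sc,(308,144,330,162)); print(gt,gs,tri(gt[0],gs[0]),plane('top',gt[0],.177))
a=cv2.resize(im[110:290,40:300],None,fx=3,fy=3,interpolation=cv2.INTER_CUBIC)
cv2.imwrite('pics/c1.png',a[:,:,::-1])
b=cv2.resize(sc[100:230,230:440],None,fx=3.8,fy=3.8,interpolation=cv2.INTER_CUBIC); cv2.imwrite('pics/c2.png',b[:,:,::-1])
E
```

```text
423.5 [ 0.446 -0.105] [-0.175  0.985] 100.1 0.162 0.044
408.0 [ 0.543 -0.107] [-0.013  1.   ] 90.7 0.16 0.047
352.5 [ 0.638 -0.117] [ 0.087 -0.996] -85.0 0.143 0.042
(array([161.58415842, 206.02970297]), 101) (array([319.13043478, 152.30434783]), 46) (array([0.49835812, 0.38714622, 0.16811316]), np.float64(0.0026282119281322257)) [0.49835271 0.38533706 0.177     ]
```

View pics/c1.png

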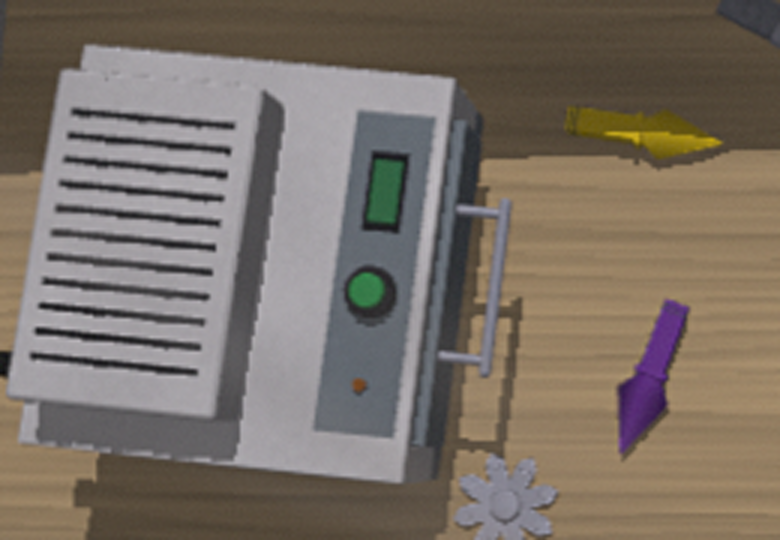

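The crop has the front top corners at (191.7,136.3) and (174.7,270.7) in full-picture pixels, and the handle bar from (208.5,177) to (202,235).

Run:
```python
from h import *
C=[plane('top',p,.155)[:2] for p in [(191.9,136.5),(174.9,270.5),(68.3,125.2),(47.5,257.3)]]
print(np.round(C,3), [round(np.linalg.norm(C[i]-C[j]),3) for i,j in((0,1),(2,3),(0,2),(1,3))])
fy=C[0]-C[1]; print('front ang',np.degrees(np.arctan2(fy[1],fy[0])), 'back',np.degrees(np.arctan2(*(C[2]-C[3])[::-1])), 'side',np.degrees(np.arctan2(*(C[2]-C[0])[::-1])),np.degrees(np.arctan2(*(C[3]-C[1])[::-1])))
H=[plane('top',p,.129)[:2] for p in [(208.7,177),(201.9,235.2)]]; print(np.round(H,3),np.linalg.norm(H[0]-H[1]),np.mean(H,0),np.degrees(np.arctan2(*(H[0]-H[1])[::-1])))
print('btn',plane('top',(40+366/3,110+289/3),.177))
K=[plane('top',p,.075)[:2] for p in [(408,170),(477,177),(472,277),(399,269)]]; print(np.round(K,3),np.mean(K,0))
```

```text
[[0.699 0.314]
 [0.325 0.348]
 [0.733 0.672]
 [0.357 0.703]] [np.float64(0.376), np.float64(0.377), np.float64(0.359), np.float64(0.356)]
front ang -5.132804187147126 back -4.640297953981699 side 84.65102738407685 84.86506429113436
[[0.588 0.268]
 [0.423 0.282]] 0.16611970162985906 [0.50560524 0.27523047] -4.957750935736187
btn [0.49752992 0.38416511 0.177     ]
[[ 0.623 -0.315]
 [ 0.603 -0.521]
 [ 0.309 -0.491]
 [ 0.332 -0.28 ]] [ 0.46696783 -0.40177247]
```

```bash
cat >> h.py <<'E'
import json,sys
def plan(tgt,yaw,g,vmax=45,wmax=.14,o=None,n=None):
    """rows to move TCP to tgt (m) with tool-y at angle yaw (deg, world; None=keep), tool down. g: gripper"""
    o=o or get_obs(); p=np.array(o['ee_pos'])*1000; R=np.array(o['eef_rot']); a=np.arctan2(R[1,1],R[0,1])
    T=np.array(tgt)*1000; dy=0 if yaw is None else np.radians(yaw)-a   # caller picks branch
    if yaw is not None: dy=(dy+np.pi)%(2*np.pi)-np.pi
    n=n or max(1,int(np.ceil(max(np.linalg.norm(T-p)/vmax,abs(dy)/wmax)))); q=p.copy(); b=a; rows=[];rl=[]
    for i in range(n):
        k=n-i; y=np.array([np.cos(b),np.sin(b)]); x=np.array([-y[1],y[0]]) ; x=-np.array([y[1]*-1,y[0]]) # x = y x z(down)
        st=(T-q)/k; d=[round(float(st[:2]@x)),round(float(st[:2]@y)),round(float(-st[2]))]; r=round(-(a+dy-b)/k,3)
        q=q+np.r_[d[0]*x+d[1]*y,-d[2]]; b-=r; rows.append(d); rl.append(r)
    for i in range(0,n,8): print(json.dumps({"gripper":[g]*len(rl[i:i+8]),"delta_pos":rows[i:i+8],"roll":rl[i:i+8]}))
    qq=o['q'][0]; print('end',np.round(q),np.degrees(b).round(1),'q6 now',np.degrees(o['q'][5]).round(), 'q6 end ~',np.degrees(np.arctan2(T[1],T[0])-b).round()+90)
E
python3 - <<'E'
from h import *
o=get_obs(); R=np.array(o['eef_rot']); y=R[:2,1]; print(R[:2,0], [y[1]*-1*-1,-y[0]])
# force positive yaw direction: -68 -> 84.9 (short way is +153)
plan((.506,.277,.22),84.9,-.3)
E
```

```text
[0.92948108 0.36886978] [np.float64(-0.929480184175193), np.float64(-0.3688694010042848)]
{"gripper": [-0.3, -0.3, -0.3, -0.3, -0.3, -0.3, -0.3, -0.3], "delta_pos": [[-29, -30, 1], [-32, -26, 1], [-35, -21, 1], [-38, -16, 1], [-40, -11, 1], [-41, -6, 1], [-41, 0, 1], [-41, 6, 1]], "roll": [-0.134, -0.134, -0.134, -0.134, -0.134, -0.134, -0.134, -0.134]}
{"gripper": [-0.3, -0.3, -0.3, -0.3, -0.3, -0.3, -0.3, -0.3], "delta_pos": [[-40, 11, 1], [-38, 16, 1], [-36, 21, 1], [-32, 26, 1], [-29, 30, 1], [-24, 33, 1], [-20, 36, 1], [-15, 38, 1]], "roll": [-0.134, -0.134, -0.133, -0.134, -0.133, -0.134, -0.133, -0.134]}
{"gripper": [-0.3, -0.3, -0.3, -0.3], "delta_pos": [[-10, 40, 1], [-4, 41, 1], [1, 42, 0], [7, 40, 1]], "roll": [-0.133, -0.134, -0.133, -0.134]}
end [506. 277. 220.] 84.9 q6 now 90.0 q6 end ~ 34.0
```

```bash
sed -i 's/ ; x=-np.array(\[y\[1\]\*-1,y\[0\]\]) # .*$//' h.py
python3 - <<'E'
from h import *
plan((.506,.277,.22),84.9,-.3)
E
```

```text
{"gripper": [-0.3, -0.3, -0.3, -0.3, -0.3, -0.3, -0.3, -0.3], "delta_pos": [[29, -30, 1], [32, -26, 1], [35, -21, 1], [38, -16, 1], [40, -11, 1], [41, -6, 1], [41, 0, 1], [41, 6, 1]], "roll": [-0.134, -0.134, -0.134, -0.134, -0.134, -0.134, -0.134, -0.134]}
{"gripper": [-0.3, -0.3, -0.3, -0.3, -0.3, -0.3, -0.3, -0.3], "delta_pos": [[40, 11, 1], [38, 16, 1], [36, 21, 1], [32, 26, 1], [29, 30, 1], [24, 33, 1], [20, 36, 1], [15, 38, 1]], "roll": [-0.134, -0.134, -0.133, -0.134, -0.133, -0.134, -0.133, -0.134]}
{"gripper": [-0.3, -0.3, -0.3, -0.3], "delta_pos": [[10, 40, 1], [4, 41, 1], [-1, 42, 0], [-7, 40, 1]], "roll": [-0.133, -0.134, -0.133, -0.134]}
end [506. 277. 220.] 84.9 q6 now 90.0 q6 end ~ 34.0
```

{"fn": "servo_tool", "kwargs": {"gripper": [-0.3,-0.3,-0.3,-0.3,-0.3,-0.3,-0.3,-0.3], "delta_pos": [[29,-30,1],[32,-26,1],[35,-21,1],[38,-16,1],[40,-11,1],[41,-6,1],[41,0,1],[41,6,1]], "roll": [-0.134,-0.134,-0.134,-0.134,-0.134,-0.134,-0.134,-0.134]}}

```text
time: 0.9
ee_pos: [0.3185, -0.1805, 0.2311]
eef_rot: [[0.116, 0.993, -0.0], [0.993, -0.116, 0.0], [0.0, -0.0, -1.0]]
ft_force: [1.1, -0.3, 0.3]
gripper_width: 0.0298
grip_force: 0.0
```

{"fn": "servo_tool", "kwargs": {"gripper": [-0.3,-0.3,-0.3,-0.3,-0.3,-0.3,-0.3,-0.3], "delta_pos": [[40,11,1],[38,16,1],[36,21,1],[32,26,1],[29,30,1],[24,33,1],[20,36,1],[15,38,1]], "roll": [-0.134,-0.134,-0.133,-0.134,-0.133,-0.134,-0.133,-0.134]}}

```text
time: 1.7
ee_pos: [0.4436, 0.1253, 0.223]
eef_rot: [[-0.816, 0.578, -0.0], [0.578, 0.816, -0.0], [0.0, -0.0, -1.0]]
ft_force: [1.4, -0.5, 0.6]
gripper_width: 0.0295
grip_force: 0.0
```

{"fn": "servo_tool", "kwargs": {"gripper": [-0.3,-0.3,-0.3,-0.3], "delta_pos": [[10,40,1],[4,41,1],[-1,42,0],[-7,40,1]], "roll": [-0.133,-0.134,-0.133,-0.134]}}

```text
time: 2.1
ee_pos: [0.5059, 0.2782, 0.2198]
eef_rot: [[-0.997, 0.083, -0.001], [0.083, 0.997, -0.0], [0.0, -0.0, -1.0]]
ft_force: [-0.0, -0.0, 0.0]
gripper_width: 0.0297
grip_force: 0.0
```

{"fn": "servo_tool", "kwargs": {"gripper": [-0.3], "delta_pos": [[0,0,0]], "roll": [0]}}

```text
time: 2.2
ee_pos: [0.5066, 0.2802, 0.2181]
eef_rot: [[-0.997, 0.083, -0.002], [0.083, 0.997, -0.0], [0.002, -0.0, -1.0]]
ft_force: [1.1, -0.3, 0.9]
gripper_width: 0.0299
grip_force: 0.0
```

{"fn": "servo_tool", "kwargs": {"gripper": [-0.3,-0.3,-0.3,-0.3,-0.3], "delta_pos": [[0,-4,25],[0,0,25],[0,0,25],[0,0,20],[0,0,11]], "roll": [0,0,0,0,0]}}

```text
time: 2.7
ee_pos: [0.504, 0.2713, 0.1122]
eef_rot: [[-0.996, 0.09, -0.003], [0.09, 0.996, -0.002], [0.003, -0.002, -1.0]]
ft_force: [-1.0, 0.3, -0.2]
gripper_width: 0.0298
grip_force: 0.0
```

{"fn": "servo_tool", "kwargs": {"gripper": [-1,-1,-1,-1,-1,-1], "delta_pos": [[0,0,0],[0,0,0],[0,0,0],[0,0,0],[0,0,0],[0,0,0]], "roll": [0,0,0,0,0,0]}}

```text
time: 3.3
ee_pos: [0.5046, 0.2721, 0.1138]
eef_rot: [[-0.996, 0.089, -0.002], [0.089, 0.996, -0.001], [0.002, -0.001, -1.0]]
ft_force: [-2.9, -0.1, -11.7]
gripper_width: 0.0103
grip_force: 58.3
```

{"fn": "servo_tool", "kwargs": {"gripper": [-1,-1,-1,-1,-1,-1,-1,-1], "delta_pos": [[0,-12,0],[0,-25,0],[0,-25,0],[0,-25,0],[0,-25,0],[0,-25,0],[0,-25,0],[0,-25,0]], "roll": [0,0,0,0,0,0,0,0]}}

```text
time: 4.1
ee_pos: [0.4871, 0.0859, 0.1138]
eef_rot: [[-0.996, 0.088, -0.003], [0.088, 0.996, 0.002], [0.003, 0.002, -1.0]]
ft_force: [-3.9, 4.2, -12.8]
gripper_width: 0.0102
grip_force: 59.4
```

{"fn": "servo_tool", "kwargs": {"gripper": [-1,-1,-1], "delta_pos": [[0,-8,0],[0,-4,0],[0,0,0]], "roll": [0,0,0]}}

```text
time: 4.4
ee_pos: [0.4859, 0.073, 0.1138]
eef_rot: [[-0.996, 0.09, -0.003], [0.09, 0.996, -0.001], [0.003, -0.002, -1.0]]
ft_force: [-5.6, -1.4, -10.1]
gripper_width: 0.0097
grip_force: 59.9
```

{"fn": "servo_tool", "kwargs": {"gripper": [-1,-1,-1], "delta_pos": [[0,-4,0],[0,-3,0],[0,0,0]], "roll": [0,0,0]}}

```text
time: 4.7
ee_pos: [0.4857, 0.0705, 0.1138]
eef_rot: [[-0.996, 0.087, -0.003], [0.087, 0.996, 0.009], [0.004, 0.008, -1.0]]
ft_force: [-5.6, 15.5, -14.2]
gripper_width: 0.0099
grip_force: 59.9
```

{"fn": "servo_tool", "kwargs": {"gripper": [-1,-1,-1], "delta_pos": [[0,-4,0],[0,0,0],[0,0,0]], "roll": [0,0,0]}}

```text
time: 5.0
ee_pos: [0.4857, 0.0704, 0.1138]
eef_rot: [[-0.996, 0.084, -0.003], [0.084, 0.996, 0.017], [0.004, 0.017, -1.0]]
ft_force: [-3.3, 31.6, -15.5]
gripper_width: 0.0102
grip_force: 60.1
```

{"fn": "servo_tool", "kwargs": {"gripper": [-1,-1,-0.2,-0.2,-0.2], "delta_pos": [[0,4,0],[0,2,0],[0,0,0],[0,0,0],[0,0,0]], "roll": [0,0,0,0,0]}}

```text
time: 5.5
ee_pos: [0.4889, 0.0691, 0.1161]
eef_rot: [[-0.996, 0.089, 0.004], [0.089, 0.996, 0.0], [-0.004, 0.001, -1.0]]
ft_force: [0.7, 0.1, 0.0]
gripper_width: 0.0341
grip_force: 0.0
```

{"fn": "servo_tool", "kwargs": {"gripper": [-0.2,-0.2,-0.2,0,0,0,0,0], "delta_pos": [[0,0,-20],[0,0,-40],[0,0,-40],[0,-35,-40],[0,-40,-20],[0,-40,0],[0,-40,0],[0,0,0]], "roll": [0,0,0,0,0,0,0,0]}}

```text
time: 6.3
ee_pos: [0.4739, -0.0872, 0.2734]
eef_rot: [[-0.996, 0.094, 0.003], [0.094, 0.996, -0.002], [-0.003, -0.002, -1.0]]
ft_force: [-0.2, 1.0, -0.3]
gripper_width: 0.043
grip_force: 0.0
```

{"fn": "servo_tool", "kwargs": {"gripper": [0,0,0,0,0], "delta_pos": [[0,-40,0],[0,-40,0],[0,-40,0],[0,-40,0],[0,0,0]], "roll": [0,0,0,0,0]}}

```text
time: 6.8
ee_pos: [0.4595, -0.2463, 0.2723]
eef_rot: [[-0.996, 0.093, 0.001], [0.093, 0.996, -0.002], [-0.001, -0.002, -1.0]]
ft_force: [0.5, 1.6, 0.1]
gripper_width: 0.0425
grip_force: 0.0
```

Run:
```python
from h import *
im=snap('top','top1'); sc=snap('scene','scene1')
a=np.vstack([cv2.resize(im[110:300,130:460],(800,460),interpolation=cv2.INTER_CUBIC)]); cv2.imwrite('pics/c3.png',a[:,:,::-1])
```

```text
(no output)
```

View pics/c3.png

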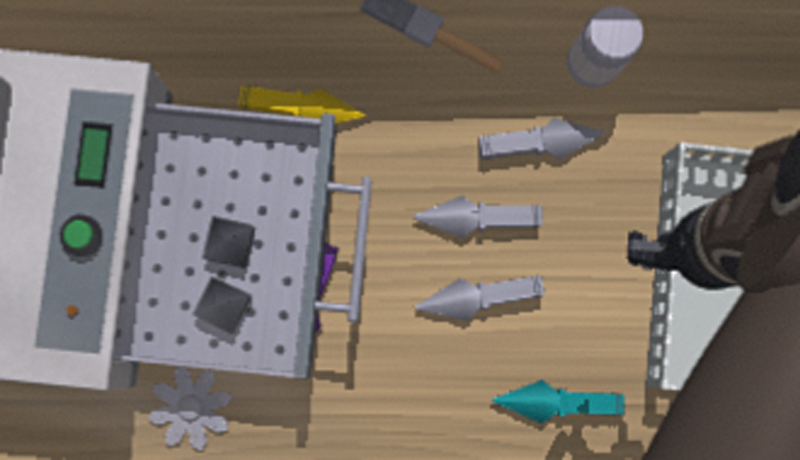

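View pics/scene1.png

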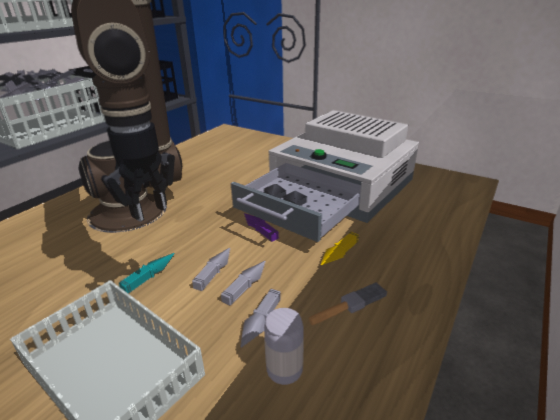

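The top crop shows the drawer open with two caps in it, at full-picture pixels (224,210) and (222,236), and the three grey finials unmoved. The scene view confirms two caps and nothing under the unit's top.

```bash
cat >> h.py <<'E'
U=np.array([np.cos(np.radians(84.9)),np.sin(np.radians(84.9))]); V=np.array([-U[1],U[0]])
HO=np.array([.4857,.0704])               # handle centre-ish, open
F=np.array([.512,.331])                  # front face centre (shut)
DIN=F-U*.080                              # drawer_in when open: x=+80 at front face
def caps(im,roi=(190,150,262,262)):
    g=cv2.cvtColor(im,cv2.COLOR_RGB2GRAY); m=(g<105).astype(np.uint8); k=np.zeros_like(m); x0,y0,x1,y1=roi; k[y0:y1,x0:x1]=1
    m=cv2.morphologyEx(m*k,cv2.MORPH_OPEN,np.ones((5,5),np.uint8)); out=[]
    for c in cv2.findContours(m,cv2.RETR_EXTERNAL,cv2.CHAIN_APPROX_NONE)[0]:
        if cv2.contourArea(c)<120: continue
        P=np.array([plane('top',p[0],.080)[:2] for p in c],np.float32); r=cv2.minAreaRect(P*1000); out.append(r)
    return out
E
python3 - <<'E'
from h import *
im=cv2.imread('pics/top1.png')[:,:,::-1].copy()
for r in caps(im): c=np.array(r[0])/1000; print(r,'drawer',(c-DIN)@U,(c-DIN)@V)
print('DIN',DIN,'handle from F',F-U*(.265),HO)
for p in [(130+330*.4125,110+115*.413),(130+302*.4125,110+376*.413)]: print('panel outer top',plane('top',p,.135), (plane('top',p,.135)[:2]-DIN)@U)
fs,m=finials(im)
for a,p,ax,L,W,P in fs: print(a,np.round(p,3),round(np.degrees(np.arctan2(ax[1],ax[0])),1),round(L,3),round(W,3))
E
```

```text
((418.01129150390625, 233.04318237304688), (63.06975555419922, 61.98738098144531), 64.22661590576172) drawer -0.025924073148544037 0.08490881092080924
((493.7560119628906, 229.09002685546875), (56.641300201416016, 67.39862823486328), 78.95418548583984) drawer -0.02312830471546045 0.009112545875462692
((640.7486572265625, 228.51504516601562), (54.889522552490234, 212.9355926513672), 0.20723825693130493) drawer -0.010634202244762683 -0.13734927771350736
((671.20703125, 224.2559814453125), (18.384946823120117, 78.20906829833984), 0.17487792670726776) drawer -0.012168828868275607 -0.16806567550125304
DIN [0.50488846 0.25131671] handle from F [0.48844301 0.06704912] [0.4857 0.0704]
panel outer top [0.64431099 0.10494107 0.135     ] -0.13340228761536194
panel outer top [0.34087189 0.13355597 0.135     ] -0.13187467448087414
453.0 [ 0.446 -0.108] 100.3 0.159 0.047
430.0 [ 0.543 -0.107] 90.8 0.16 0.047
376.0 [ 0.637 -0.118] -84.7 0.144 0.045
```

```bash
cat >> h.py <<'E'
def seq(wps,vmax=45,wmax=.14):
    """wps: (x,y,z,yaw|None,g[,speed]) or ('g',value,rows)"""
    o=get_obs(); q=np.array(o['ee_pos'])*1000; R=np.array(o['eef_rot']); b=np.arctan2(R[1,1],R[0,1]); rows=[];rl=[];gl=[]
    for w in wps:
        if w[0]=='g':
            rows+=[[0,0,0]]*w[2]; rl+=[0]*w[2]; gl+=[w[1]]*w[2]; continue
        T=np.array(w[:3])*1000; e=b if w[3] is None else b+(np.radians(w[3])-b+np.pi)%(2*np.pi)-np.pi
        v=w[5] if len(w)>5 else vmax
        n=max(1,int(np.ceil(max(np.linalg.norm(T-q)/v,abs(e-b)/wmax))))
        for i in range(n):
            k=n-i; y=np.array([np.cos(b),np.sin(b)]); x=np.array([-y[1],y[0]]); st=(T-q)/k
            d=[round(float(st[:2]@x)),round(float(st[:2]@y)),round(float(-st[2]))]; r=round(-(e-b)/k,2)
            q=q+np.r_[d[0]*x+d[1]*y,-d[2]]; b-=r; rows.append(d); rl.append(r); gl.append(w[4])
        print('#',np.round(q),np.degrees(b).round(1),'q6~',(np.degrees(np.arctan2(T[1],T[0])-b)+90).round(),'row',len(rl))
    for i in range(0,len(rl),8): print(gl[i:i+8],rows[i:i+8],rl[i:i+8],sep='\n')
E
python3 - <<'E'
from h import *
seq([(.497,.230,.20,79,1),(.497,.230,.073,79,1,25),('g',-1,5)])
E
```

```text
# [497. 229. 200.] 79.1 q6~ 36.0 row 11
# [497. 229.  73.] 79.1 q6~ 36.0 row 17
[1, 1, 1, 1, 1, 1, 1, 1]
[[1, 43, 7], [1, 43, 7], [1, 43, 6], [2, 43, 7], [2, 43, 6], [3, 43, 7], [3, 43, 6], [3, 43, 7]]
[np.float64(0.01), np.float64(0.01), np.float64(0.01), np.float64(0.01), np.float64(0.01), np.float64(0.01), np.float64(0.01), np.float64(0.01)]
[1, 1, 1, 1, 1, 1, 1, 1]
[[4, 43, 6], [4, 43, 7], [5, 43, 6], [0, 0, 21], [0, 0, 21], [0, 0, 21], [0, 0, 21], [0, 0, 22]]
[np.float64(0.01), np.float64(0.01), np.float64(0.0), np.float64(0.0), np.float64(0.0), np.float64(0.0), np.float64(0.0), np.float64(0.0)]
[1, -1, -1, -1, -1, -1]
[[0, 0, 21], [0, 0, 0], [0, 0, 0], [0, 0, 0], [0, 0, 0], [0, 0, 0]]
[np.float64(0.0), 0, 0, 0, 0, 0]
```

{"fn": "servo_tool", "kwargs": {"gripper": [1,1,1,1,1,1,1,1], "delta_pos": [[1,43,7],[1,43,7],[1,43,6],[2,43,7],[2,43,6],[3,43,7],[3,43,6],[3,43,7]], "roll": [0.01,0.01,0.01,0.01,0.01,0.01,0.01,0.01]}}

```text
time: 7.7
ee_pos: [0.4854, 0.1042, 0.2196]
eef_rot: [[-0.986, 0.166, 0.002], [0.166, 0.986, 0.001], [-0.002, 0.001, -1.0]]
ft_force: [1.1, -0.5, 0.2]
gripper_width: 0.0853
grip_force: 0.0
```

{"fn": "servo_tool", "kwargs": {"gripper": [1,1,1,1,1,1,1], "delta_pos": [[4,43,6],[4,43,7],[5,43,6],[0,0,0],[0,0,25],[0,0,25],[0,0,25]], "roll": [0.01,0.01,0,0,0,0,0]}}

```text
time: 8.4
ee_pos: [0.4956, 0.2314, 0.125]
eef_rot: [[-0.983, 0.186, 0.001], [0.186, 0.983, 0.001], [-0.001, 0.001, -1.0]]
ft_force: [-0.2, -0.1, -0.9]
gripper_width: 0.0851
grip_force: 0.0
```

{"fn": "servo_tool", "kwargs": {"gripper": [1,1,1,1], "delta_pos": [[0,0,20],[0,0,20],[0,0,12],[0,0,0]], "roll": [0,0,0,0]}}

```text
time: 8.8
ee_pos: [0.4948, 0.2302, 0.0718]
eef_rot: [[-0.982, 0.187, -0.002], [0.187, 0.982, -0.001], [0.002, -0.001, -1.0]]
ft_force: [-0.1, 0.1, -0.0]
gripper_width: 0.0852
grip_force: 0.0
```

{"fn": "servo_tool", "kwargs": {"gripper": [-1,-1,-1,-1,-1,-1], "delta_pos": [[0,0,0],[0,0,0],[0,0,0],[0,0,0],[0,0,0],[0,0,0]], "roll": [0,0,0,0,0,0]}}

```text
time: 9.4
ee_pos: [0.4972, 0.2307, 0.0747]
eef_rot: [[-0.982, 0.188, 0.003], [0.188, 0.982, 0.001], [-0.002, 0.002, -1.0]]
ft_force: [0.2, 1.2, 4.8]
gripper_width: 0.0511
grip_force: 63.5
```

```bash
sed -i 's/r=round(-(e-b)\/k,2)/r=float(round(-(e-b)\/k,2))/' h.py
python3 - <<'E'
from h import *
seq([(.497,.2307,.19,None,-1,30),(.53,-.39,.17,79,-1),('g',-1,1),(.53,-.39,.03,79,-1,30),(.53,-.39,.018,79,-1,12),('g',-1,1)])
E
```

```text
# [497. 231. 190.] 79.2 q6~ 36.0 row 4
# [ 530. -390.  170.] 79.2 q6~ -26.0 row 18
# [ 530. -390.   30.] 79.2 q6~ -26.0 row 24
# [ 530. -390.   18.] 79.2 q6~ -26.0 row 25
[-1, -1, -1, -1, -1, -1, -1, -1]
[[0, 0, -29], [0, 0, -29], [0, 0, -29], [0, 0, -28], [-11, -43, 1], [-11, -43, 1], [-11, -43, 1], [-11, -43, 2]]
[-0.0, -0.0, -0.0, -0.0, 0.0, 0.0, 0.0, 0.0]
[-1, -1, -1, -1, -1, -1, -1, -1]
[[-10, -43, 1], [-11, -43, 2], [-10, -43, 1], [-11, -43, 2], [-10, -43, 1], [-11, -43, 2], [-10, -43, 1], [-11, -43, 2]]
[0.0, 0.0, 0.0, 0.0, 0.0, 0.0, 0.0, 0.0]
[-1, -1, -1, -1, -1, -1, -1, -1]
[[-10, -44, 1], [-11, -43, 2], [0, 0, 0], [0, 0, 28], [0, 0, 28], [0, 0, 28], [0, 0, 28], [0, 0, 28]]
[0.0, 0.0, 0, 0.0, 0.0, 0.0, 0.0, 0.0]
[-1, -1]
[[0, 0, 12], [0, 0, 0]]
[0.0, 0]
```

{"fn": "servo_tool", "kwargs": {"gripper": [-1,-1,-1,-1,-1,-1,-1,-1], "delta_pos": [[0,0,-29],[0,0,-29],[0,0,-29],[0,0,-28],[-11,-43,1],[-11,-43,1],[-11,-43,1],[-11,-43,2]], "roll": [0,0,0,0,0,0,0,0]}}

```text
time: 10.2
ee_pos: [0.5071, 0.0515, 0.1834]
eef_rot: [[-0.982, 0.187, 0.001], [0.187, 0.982, 0.0], [-0.001, 0.0, -1.0]]
ft_force: [0.0, 0.2, -1.7]
gripper_width: 0.0508
grip_force: 63.4
```

{"fn": "servo_tool", "kwargs": {"gripper": [-1,-1,-1,-1,-1,-1,-1,-1], "delta_pos": [[-10,-43,1],[-11,-43,2],[-10,-43,1],[-11,-43,2],[-10,-43,1],[-11,-43,2],[-10,-43,1],[-11,-43,2]], "roll": [0,0,0,0,0,0,0,0]}}

```text
time: 11.0
ee_pos: [0.5248, -0.3027, 0.1712]
eef_rot: [[-0.982, 0.188, 0.001], [0.188, 0.982, -0.0], [-0.001, -0.0, -1.0]]
ft_force: [0.9, 0.9, -1.0]
gripper_width: 0.0507
grip_force: 63.4
```

{"fn": "servo_tool", "kwargs": {"gripper": [-1,-1,-1,-1], "delta_pos": [[-10,-44,1],[-11,-43,2],[0,0,0],[0,0,0]], "roll": [0,0,0,0]}}

```text
time: 11.4
ee_pos: [0.5289, -0.391, 0.1671]
eef_rot: [[-0.982, 0.19, -0.001], [0.19, 0.982, 0.001], [0.001, 0.001, -1.0]]
ft_force: [-0.4, -0.1, -1.4]
gripper_width: 0.0507
grip_force: 63.5
```

{"fn": "servo_tool", "kwargs": {"gripper": [-1,-1,-1,-1,-1,-1,-1], "delta_pos": [[0,0,28],[0,0,28],[0,0,28],[0,0,28],[0,0,25],[0,0,11],[0,0,0]], "roll": [0,0,0,0,0,0,0]}}

```text
time: 12.1
ee_pos: [0.5286, -0.3883, 0.0186]
eef_rot: [[-0.982, 0.186, -0.002], [0.186, 0.982, 0.002], [0.003, 0.001, -1.0]]
ft_force: [-0.3, 0.3, -0.7]
gripper_width: 0.0503
grip_force: 63.5
```

{"fn": "servo_tool", "kwargs": {"gripper": [0.8,0.8,0.8,0.8,0.8,1,1], "delta_pos": [[0,0,0],[0,0,0],[0,0,0],[0,0,-20],[0,0,-40],[0,0,-40],[0,0,-40]], "roll": [0,0,0,0,0,0,0]}}

```text
time: 12.8
ee_pos: [0.5294, -0.3902, 0.1625]
eef_rot: [[-0.982, 0.188, 0.001], [0.188, 0.982, -0.001], [-0.001, -0.001, -1.0]]
ft_force: [0.2, -0.3, -1.0]
gripper_width: 0.0851
grip_force: 0.0
```

Run:
```python
from h import *
im=get_image('top')
for r in caps(im)[:2]: print(r)
seq([(.43,.05,.18,64,1),(.421,.233,.18,64,1),('g',1,1),(.421,.233,.074,64,1,25),('g',1,1),('g',-1,6)])
```

```text
((417.4336242675781, 233.3208770751953), (63.068748474121094, 63.27156448364258), 64.23060607910156)
((640.7486572265625, 228.51504516601562), (54.889522552490234, 212.9355926513672), 0.20723825693130493)
# [430.  50. 180.] 64.3 q6~ 32.0 row 11
# [421. 233. 180.] 64.3 q6~ 55.0 row 16
# [421. 233.  74.] 64.3 q6~ 55.0 row 22
[1, 1, 1, 1, 1, 1, 1, 1]
[[17, 38, -1], [17, 37, -1], [18, 37, -1], [19, 37, -1], [20, 36, -1], [21, 36, -1], [22, 35, -1], [22, 34, -1]]
[0.02, 0.02, 0.02, 0.03, 0.02, 0.03, 0.02, 0.03]
[1, 1, 1, 1, 1, 1, 1, 1]
[[23, 34, 0], [24, 33, -1], [25, 33, 0], [18, 32, 0], [17, 32, 0], [18, 32, 0], [17, 33, 0], [18, 32, 0]]
[0.02, 0.03, 0.02, 0.0, 0.0, 0.0, 0.0, 0.0]
[1, 1, 1, 1, 1, 1, 1, -1]
[[0, 0, 0], [0, 0, 21], [0, 0, 21], [0, 0, 21], [0, 0, 21], [0, 0, 22], [0, 0, 0], [0, 0, 0]]
[0, 0.0, 0.0, 0.0, 0.0, 0.0, 0, 0]
[-1, -1, -1, -1, -1]
[[0, 0, 0], [0, 0, 0], [0, 0, 0], [0, 0, 0], [0, 0, 0]]
[0, 0, 0, 0, 0]
```

{"fn": "servo_tool", "kwargs": {"gripper": [1,1,1,1,1,1,1,1], "delta_pos": [[17,38,-1],[17,37,-1],[18,37,-1],[19,37,-1],[20,36,-1],[21,36,-1],[22,35,-1],[22,34,-1]], "roll": [0.02,0.02,0.02,0.03,0.02,0.03,0.02,0.03]}}

```text
time: 13.65
ee_pos: [0.4548, -0.0674, 0.1689]
eef_rot: [[-0.929, 0.371, 0.002], [0.371, 0.929, -0.0], [-0.002, 0.001, -1.0]]
ft_force: [0.2, -0.2, 0.4]
gripper_width: 0.0854
grip_force: 0.0
```

{"fn": "servo_tool", "kwargs": {"gripper": [1,1,1,1,1,1,1,1], "delta_pos": [[23,34,0],[24,33,-1],[25,33,0],[18,32,0],[17,32,0],[18,32,0],[17,33,0],[18,32,0]], "roll": [0.02,0.03,0.02,0,0,0,0,0]}}

```text
time: 14.45
ee_pos: [0.4186, 0.2364, 0.1699]
eef_rot: [[-0.901, 0.434, 0.002], [0.434, 0.901, 0.001], [-0.001, 0.002, -1.0]]
ft_force: [0.9, -0.8, -0.1]
gripper_width: 0.085
grip_force: 0.0
```

{"fn": "servo_tool", "kwargs": {"gripper": [1,1,1,1,1,1,1], "delta_pos": [[0,0,0],[0,0,21],[0,0,21],[0,0,21],[0,0,21],[0,0,17],[0,0,0]], "roll": [0,0,0,0,0,0,0]}}

```text
time: 15.15
ee_pos: [0.4174, 0.2335, 0.0664]
eef_rot: [[-0.901, 0.434, -0.003], [0.434, 0.901, -0.002], [0.002, -0.003, -1.0]]
ft_force: [-0.3, -0.8, -0.5]
gripper_width: 0.0854
grip_force: 0.0
```

{"fn": "servo_tool", "kwargs": {"gripper": [1,1], "delta_pos": [[-3,1,-8],[0,0,0]], "roll": [0,0]}}

```text
time: 15.35
ee_pos: [0.4235, 0.2348, 0.0786]
eef_rot: [[-0.901, 0.434, 0.004], [0.434, 0.901, 0.002], [-0.002, 0.003, -1.0]]
ft_force: [0.5, 1.1, -0.1]
gripper_width: 0.0855
grip_force: 0.0
```

{"fn": "servo_tool", "kwargs": {"gripper": [-1,-1,-1,-1,-1,-1], "delta_pos": [[0,0,0],[0,0,0],[0,0,0],[0,0,0],[0,0,0],[0,0,0]], "roll": [0,0,0,0,0,0]}}

```text
time: 15.95
ee_pos: [0.4222, 0.2347, 0.077]
eef_rot: [[-0.901, 0.434, 0.002], [0.434, 0.901, 0.001], [-0.001, 0.001, -1.0]]
ft_force: [0.0, -0.8, 5.9]
gripper_width: 0.0507
grip_force: 63.3
```

Run:
```python
from h import *
p=get_obs()['ee_pos']
seq([(p[0],p[1],.18,None,-1,30),(.43,-.37,.17,79,-1),('g',-1,2)])
```

```text
# [422. 235. 180.] 64.3 q6~ 55.0 row 4
# [ 430. -370.  170.] 79.2 q6~ -30.0 row 18
[-1, -1, -1, -1, -1, -1, -1, -1]
[[0, 0, -26], [0, 0, -26], [0, 0, -26], [0, 0, -25], [-19, -39, 1], [-18, -39, 1], [-18, -39, 1], [-17, -40, 1]]
[-0.0, -0.0, -0.0, -0.0, -0.02, -0.02, -0.02, -0.02]
[-1, -1, -1, -1, -1, -1, -1, -1]
[[-16, -40, 1], [-15, -40, 1], [-15, -41, 0], [-14, -41, 1], [-13, -41, 0], [-12, -42, 1], [-11, -42, 0], [-11, -42, 1]]
[-0.02, -0.02, -0.02, -0.02, -0.02, -0.02, -0.01, -0.02]
[-1, -1, -1, -1]
[[-10, -42, 0], [-9, -42, 1], [0, 0, 0], [0, 0, 0]]
[-0.01, -0.02, 0, 0]
```

{"fn": "servo_tool", "kwargs": {"gripper": [-1,-1,-1,-1,-1,-1,-1,-1], "delta_pos": [[0,0,-26],[0,0,-26],[0,0,-26],[0,0,-25],[-19,-39,1],[-18,-39,1],[-18,-39,1],[-17,-40,1]], "roll": [0,0,0,0,-0.02,-0.02,-0.02,-0.02]}}

```text
time: 16.75
ee_pos: [0.4231, 0.0602, 0.1747]
eef_rot: [[-0.933, 0.359, -0.0], [0.359, 0.933, -0.0], [0.0, -0.0, -1.0]]
ft_force: [0.6, -0.4, -1.2]
gripper_width: 0.0511
grip_force: 63.2
```

{"fn": "servo_tool", "kwargs": {"gripper": [-1,-1,-1,-1,-1,-1,-1,-1], "delta_pos": [[-16,-40,1],[-15,-40,1],[-15,-41,0],[-14,-41,1],[-13,-41,0],[-12,-42,1],[-11,-42,0],[-11,-42,1]], "roll": [-0.02,-0.02,-0.02,-0.02,-0.02,-0.02,-0.01,-0.02]}}

```text
time: 17.55
ee_pos: [0.4281, -0.2864, 0.1697]
eef_rot: [[-0.976, 0.217, -0.0], [0.217, 0.976, 0.0], [0.0, 0.0, -1.0]]
ft_force: [1.2, -0.3, -1.3]
gripper_width: 0.0506
grip_force: 63.2
```

{"fn": "servo_tool", "kwargs": {"gripper": [-1,-1,-1,-1,-1], "delta_pos": [[-10,-42,0],[-9,-42,1],[0,-12,0],[0,0,0],[0,0,0]], "roll": [-0.01,-0.02,0,0,0]}}

```text
time: 18.05
ee_pos: [0.4268, -0.3818, 0.1685]
eef_rot: [[-0.982, 0.188, -0.001], [0.188, 0.982, 0.001], [0.001, 0.001, -1.0]]
ft_force: [0.2, -0.4, -1.4]
gripper_width: 0.0507
grip_force: 63.3
```

{"fn": "servo_tool", "kwargs": {"gripper": [-1,-1,-1,-1,-1,-1,-1], "delta_pos": [[0,0,28],[0,0,28],[0,0,28],[0,0,28],[0,0,25],[0,0,11],[0,0,0]], "roll": [0,0,0,0,0,0,0]}}

```text
time: 18.75
ee_pos: [0.4265, -0.3806, 0.0198]
eef_rot: [[-0.983, 0.186, -0.002], [0.186, 0.983, 0.002], [0.002, 0.002, -1.0]]
ft_force: [1.1, 0.8, -2.0]
gripper_width: 0.0507
grip_force: 63.3
```

{"fn": "servo_tool", "kwargs": {"gripper": [0.8,0.8,0.8,0.8,0.8,0.2,0.2], "delta_pos": [[0,0,0],[0,0,0],[0,0,0],[0,0,-20],[0,0,-40],[0,0,-40],[0,0,-40]], "roll": [0,0,0,0,0,0,0]}}

```text
time: 19.45
ee_pos: [0.4271, -0.3827, 0.1634]
eef_rot: [[-0.982, 0.188, 0.001], [0.188, 0.982, -0.001], [-0.001, -0.001, -1.0]]
ft_force: [0.6, -0.6, -1.0]
gripper_width: 0.0515
grip_force: 0.0
```

Run:
```python
from h import *
im=snap('top','top2')
for r in caps(im): print(r)
fs,m=finials(im)
for a,p,ax,L,W,P in fs: print(a,np.round(p,3),round(np.degrees(np.arctan2(ax[1],ax[0])),1),round(L,3),round(W,3))
a=cv2.resize(im[120:300,150:500],(800,411),interpolation=cv2.INTER_CUBIC); cv2.imwrite('pics/c4.png',a[:,:,::-1])
```

```text
((640.7486572265625, 228.51504516601562), (54.889522552490234, 212.9355926513672), 0.20723825693130493)
((671.2063598632812, 224.25599670410156), (18.38626480102539, 78.20906829833984), 0.17487791180610657)
433.0 [ 0.446 -0.108] 100.3 0.159 0.045
416.5 [ 0.543 -0.107] 90.8 0.16 0.047
366.0 [ 0.637 -0.117] -84.7 0.143 0.044
```

View pics/c4.png

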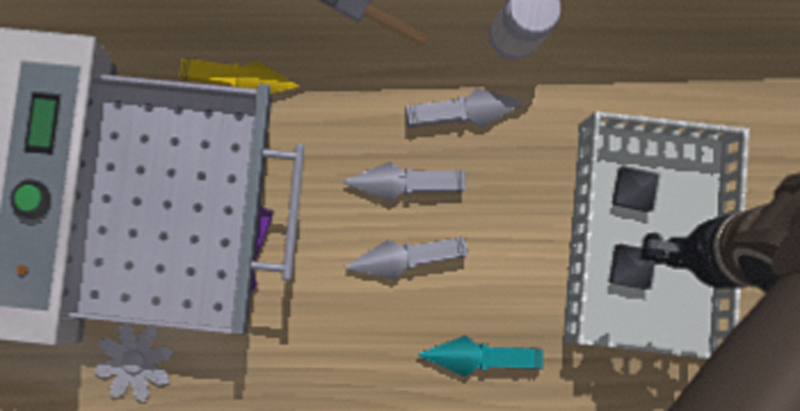

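The crop shows both caps in the crate at crop (635,188) and (632,268), an empty drawer floor, and the three grey finials still unmoved.

```bash
cat >> h.py <<'E'
def shank(f,z=.026):
    a,p,ax,L,W,P=f; n=np.array([-ax[1],ax[0]]); s=(P-P.mean(0))@ax; t=(P-P.mean(0))@n; e=s.min()
    mids=[]
    for lo in np.arange(e+.008,e+.066,.008):
        k=(s>=lo)&(s<lo+.008); mids.append((lo+.004,(t[k].max()+t[k].min())/2,np.ptp(t[k])))
    mids=np.array(mids); c=np.polyfit(mids[:,0],mids[:,1],1)
    ang=np.degrees(np.arctan2(ax[1],ax[0])+np.arctan(c[0])); s0=e+.055
    return P.mean(0)+ax*s0+n*np.polyval(c,s0), ang, mids[:,2]
E
python3 - <<'E'
from h import *
im=cv2.imread('pics/top2.png')[:,:,::-1].copy()
fs,m=finials(im)
for f in fs: p,a,w=shank(f); print(np.round(p,4),round(a,1),np.round(w*1000).astype(int), 'pca',np.round(f[1],4),round(np.degrees(np.arctan2(f[2][1],f[2][0])),1), 'ends',np.round(f[5][np.argmin((f[5])@f[2])],3),np.round(f[5][np.argmax((f[5])@f[2])],3))
E
```

```text
[ 0.4457 -0.1041] 100.6 [22 23 25 22 24 24 22 25] pca [ 0.4465 -0.1079] 100.3 ends [ 0.462 -0.157] [ 0.425 -0.002]
[ 0.5431 -0.1036] 91.2 [22 22 22 22 22 22 22 25] pca [ 0.5431 -0.1069] 90.8 ends [ 0.552 -0.159] [0.538 0.001]
[ 0.6395 -0.1372] -82.7 [23 25 25 23 23 26 25 25] pca [ 0.6371 -0.1173] -84.7 ends [ 0.632 -0.083] [ 0.643 -0.225]
```

Run:
```python
from h import *
seq([(.446,-.105,.10,10.5,.2),('g',.2,2)])
```

```text
# [ 446. -106.  100.] 10.4 q6~ 66.0 row 9
[0.2, 0.2, 0.2, 0.2, 0.2, 0.2, 0.2, 0.2]
[[4, 31, 8], [8, 30, 8], [12, 29, 8], [15, 27, 8], [19, 25, 8], [22, 22, 8], [25, 19, 8], [27, 15, 7]]
[0.13, 0.13, 0.13, 0.13, 0.14, 0.13, 0.14, 0.13]
[0.2, 0.2, 0.2]
[[28, 11, 8], [0, 0, 0], [0, 0, 0]]
[0.14, 0, 0]
```

{"fn": "servo_tool", "kwargs": {"gripper": [0.2,0.2,0.2,0.2,0.2,0.2,0.2,0.2], "delta_pos": [[4,31,8],[8,30,8],[12,29,8],[15,27,8],[19,25,8],[22,22,8],[25,19,8],[27,15,7]], "roll": [0.13,0.13,0.13,0.13,0.14,0.13,0.14,0.13]}}

```text
time: 20.3
ee_pos: [0.4424, -0.1327, 0.0983]
eef_rot: [[-0.311, 0.95, 0.002], [0.95, 0.311, -0.0], [-0.001, 0.001, -1.0]]
ft_force: [1.2, 0.4, 0.1]
gripper_width: 0.0511
grip_force: 0.0
```

{"fn": "servo_tool", "kwargs": {"gripper": [0.2,0.2,0.2], "delta_pos": [[28,11,8],[0,0,0],[0,0,0]], "roll": [0.14,0,0]}}

```text
time: 20.6
ee_pos: [0.444, -0.1034, 0.0905]
eef_rot: [[-0.184, 0.983, 0.001], [0.983, 0.184, -0.001], [-0.001, 0.001, -1.0]]
ft_force: [0.2, 0.2, 0.9]
gripper_width: 0.0511
grip_force: 0.0
```

Run:
```python
from h import *
im=get_image('top'); fs,m=finials(im)
for f in fs: print(f[0],np.round(f[1],3))
seq([(.446,-.105,.05,10.5,.2,25),(.446,-.105,.012,10.5,.2,20),('g',.2,1),('g',-1,5)])
```

```text
273.5 [0.422 0.014]
327.5 [ 0.544 -0.107]
373.0 [ 0.637 -0.118]
# [ 446. -105.   50.] 10.5 q6~ 66.0 row 2
# [ 446. -105.   12.] 10.5 q6~ 66.0 row 4
[0.2, 0.2, 0.2, 0.2, 0.2, -1, -1, -1]
[[-1, 1, 20], [0, 1, 21], [0, 0, 19], [0, 0, 19], [0, 0, 0], [0, 0, 0], [0, 0, 0], [0, 0, 0]]
[0.0, 0.0, 0.0, 0.0, 0, 0, 0, 0]
[-1, -1]
[[0, 0, 0], [0, 0, 0]]
[0, 0]
```

{"fn": "servo_tool", "kwargs": {"gripper": [0.2,0.2,0.2,0.2,0.2,0.2], "delta_pos": [[-1,1,20],[0,1,21],[0,0,19],[0,0,15],[0,0,0],[0,0,0]], "roll": [0,0,0,0,0,0]}}

```text
time: 21.25
ee_pos: [0.4461, -0.1051, 0.0155]
eef_rot: [[-0.18, 0.984, 0.0], [0.984, 0.18, -0.0], [-0.0, 0.0, -1.0]]
ft_force: [0.5, 0.2, 0.2]
gripper_width: 0.0514
grip_force: 0.0
```

{"fn": "servo_tool", "kwargs": {"gripper": [0.2,-1,-1,-1,-1,-1], "delta_pos": [[0,0,3],[0,0,0],[0,0,0],[0,0,0],[0,0,0],[0,0,0]], "roll": [0,0,0,0,0,0]}}

```text
time: 21.85
ee_pos: [0.4463, -0.1045, 0.0127]
eef_rot: [[-0.181, 0.983, 0.001], [0.983, 0.181, -0.001], [-0.001, 0.001, -1.0]]
ft_force: [-1.9, -0.4, 6.5]
gripper_width: 0.0246
grip_force: 60.3
```

{"fn": "servo_tool", "kwargs": {"gripper": [-1,-1,-1,-1,-1,-1,-1,-1], "delta_pos": [[0,0,-20],[0,0,-35],[0,0,-40],[0,0,-40],[0,0,-40],[0,0,0],[0,0,0],[0,0,0]], "roll": [0,0,0,0,0,0,0,0]}}

```text
time: 22.65
ee_pos: [0.4449, -0.104, 0.1851]
eef_rot: [[-0.181, 0.983, -0.003], [0.983, 0.181, 0.001], [0.001, -0.003, -1.0]]
ft_force: [-0.4, 0.1, -4.0]
gripper_width: 0.0249
grip_force: 59.7
```

Run:
```python
from h import *
for x,y in((-.03,.09),(-.03,0),(0,-.09)): print(np.round(DIN+U*x+V*y,3))
t=DIN+U*-.03+V*.09
seq([(*t,.19,-5.1,-1,40),('g',-1,3)])
```

```text
[0.413 0.229]
[0.502 0.221]
[0.595 0.243]
# [412. 230. 190.] -5.0 q6~ 124.0 row 9
[-1, -1, -1, -1, -1, -1, -1, -1]
[[37, 3, -1], [37, 2, 0], [37, 1, -1], [37, 0, 0], [37, -1, -1], [37, -2, 0], [37, -4, -1], [37, -5, 0]]
[0.03, 0.03, 0.03, 0.03, 0.03, 0.03, 0.03, 0.03]
[-1, -1, -1, -1]
[[38, -6, -1], [0, 0, 0], [0, 0, 0], [0, 0, 0]]
[0.03, 0, 0, 0]
```

{"fn": "servo_tool", "kwargs": {"gripper": [-1,-1,-1,-1,-1,-1,-1,-1], "delta_pos": [[37,3,-1],[37,2,0],[37,1,-1],[37,0,0],[37,-1,-1],[37,-2,0],[37,-4,-1],[30,-5,0]], "roll": [0.03,0.03,0.03,0.03,0.03,0.03,0.03,0.03]}}

```text
time: 23.45
ee_pos: [0.4155, 0.1856, 0.1888]
eef_rot: [[0.058, 0.998, -0.003], [0.998, -0.058, -0.001], [-0.001, -0.003, -1.0]]
ft_force: [1.2, 0.2, -2.8]
gripper_width: 0.0249
grip_force: 59.6
```

{"fn": "servo_tool", "kwargs": {"gripper": [-1,-1,-1,-1], "delta_pos": [[29,-6,0],[0,0,0],[0,0,0],[0,0,0]], "roll": [0.03,0,0,0]}}

```text
time: 23.85
ee_pos: [0.4121, 0.2126, 0.1898]
eef_rot: [[0.088, 0.996, -0.002], [0.996, -0.088, -0.001], [-0.001, -0.002, -1.0]]
ft_force: [-0.8, 0.5, -2.6]
gripper_width: 0.0244
grip_force: 59.6
```

{"fn": "servo_tool", "kwargs": {"gripper": [-1,-1,-1,-1,-1,-1,-1], "delta_pos": [[0,0,25],[0,0,25],[0,0,25],[0,0,20],[0,0,13],[0,0,2],[0,0,0]], "roll": [0,0,0,0,0,0,0]}}

```text
time: 24.55
ee_pos: [0.4127, 0.213, 0.0811]
eef_rot: [[0.089, 0.996, -0.0], [0.996, -0.089, -0.0], [-0.0, -0.0, -1.0]]
ft_force: [0.1, 0.3, -2.2]
gripper_width: 0.0247
grip_force: 59.6
```

{"fn": "servo_tool", "kwargs": {"gripper": [0.2,0.2,0.2,0.2,0.2,0.2,0.2,0.2], "delta_pos": [[0,0,0],[0,0,0],[0,0,0],[0,0,-20],[0,0,-40],[0,0,-40],[0,0,0],[0,0,0]], "roll": [0,0,0,0,0,0,0,0]}}

```text
time: 25.35
ee_pos: [0.4134, 0.2139, 0.1823]
eef_rot: [[0.088, 0.996, 0.003], [0.996, -0.088, 0.002], [0.002, 0.003, -1.0]]
ft_force: [-0.2, 0.3, -0.0]
gripper_width: 0.0514
grip_force: 0.0
```

Run:
```python
from h import *
seq([(.51,.0,.18,1,.2),(.543,-.105,.10,1,.2),('g',.2,2)])
im=get_image('top'); fs,m=finials(im)
for f in fs: p,a,w=shank(f); print(f[0],np.round(f[1],3),np.round(p,3),a,np.round(f[3],3))
```

```text
# [510.  -0. 180.] 1.3 q6~ 89.0 row 6
# [ 543. -104.  100.] 1.3 q6~ 78.0 row 10
[0.2, 0.2, 0.2, 0.2, 0.2, 0.2, 0.2, 0.2]
[[-34, 19, 0], [-34, 19, 0], [-35, 18, 1], [-35, 17, 0], [-36, 16, 1], [-36, 16, 0], [-26, 8, 20], [-26, 8, 20]]
[-0.02, -0.02, -0.02, -0.02, -0.01, -0.02, 0.0, 0.0]
[0.2, 0.2, 0.2, 0.2]
[[-27, 7, 20], [-26, 8, 20], [0, 0, 0], [0, 0, 0]]
[0.0, 0.0, 0, 0]
418.5 [ 0.543 -0.107] [ 0.543 -0.104] 91.22093581363875 0.16
372.0 [ 0.637 -0.117] [ 0.639 -0.137] -82.7669447148072 0.143
```

{"fn": "servo_tool", "kwargs": {"gripper": [0.2,0.2,0.2,0.2,0.2,0.2,0.2,0.2], "delta_pos": [[-34,19,0],[-34,19,0],[-35,18,1],[-35,17,0],[-36,16,1],[-36,16,0],[-26,8,20],[-26,8,20]], "roll": [-0.02,-0.02,-0.02,-0.02,-0.01,-0.02,0,0]}}

```text
time: 26.2
ee_pos: [0.5264, -0.0538, 0.1372]
eef_rot: [[-0.021, 1.0, -0.001], [1.0, 0.021, 0.0], [0.0, -0.001, -1.0]]
ft_force: [1.0, 1.2, 0.2]
gripper_width: 0.0512
grip_force: 0.0
```

{"fn": "servo_tool", "kwargs": {"gripper": [0.2,0.2,0.2,0.2,0.2], "delta_pos": [[-27,7,20],[-26,8,20],[0,0,0],[0,0,0],[0,0,0]], "roll": [0,0,0,0,0]}}

```text
time: 26.7
ee_pos: [0.5422, -0.1044, 0.0989]
eef_rot: [[-0.022, 1.0, -0.001], [1.0, 0.022, 0.0], [0.0, -0.001, -1.0]]
ft_force: [0.4, 0.1, 0.1]
gripper_width: 0.0511
grip_force: 0.0
```

{"fn": "servo_tool", "kwargs": {"gripper": [0.2,0.2,0.2,0.2,0.2,0.2], "delta_pos": [[0,1,25],[0,0,25],[0,0,20],[0,0,13],[0,0,3],[0,0,0]], "roll": [0,0,0,0,0,0]}}

```text
time: 27.3
ee_pos: [0.5437, -0.1045, 0.0133]
eef_rot: [[-0.023, 1.0, 0.0], [1.0, 0.023, 0.0], [0.0, 0.0, -1.0]]
ft_force: [0.3, -0.3, 0.2]
gripper_width: 0.0512
grip_force: 0.0
```

{"fn": "servo_tool", "kwargs": {"gripper": [-1,-1,-1,-1,-1], "delta_pos": [[0,0,0],[0,0,0],[0,0,0],[0,0,0],[0,0,0]], "roll": [0,0,0,0,0]}}

```text
time: 27.8
ee_pos: [0.5443, -0.1051, 0.0143]
eef_rot: [[-0.022, 1.0, 0.002], [1.0, 0.022, -0.0], [-0.0, 0.002, -1.0]]
ft_force: [-1.6, 0.5, 6.3]
gripper_width: 0.0247
grip_force: 60.8
```

{"fn": "servo_tool", "kwargs": {"gripper": [-1,-1,-1,-1,-1,-1,-1,-1], "delta_pos": [[0,0,-20],[0,0,-35],[0,0,-40],[0,0,-40],[0,0,-40],[0,0,0],[0,0,0],[0,0,0]], "roll": [0,0,0,0,0,0,0,0]}}

```text
time: 28.6
ee_pos: [0.5426, -0.1048, 0.1861]
eef_rot: [[-0.022, 1.0, -0.003], [1.0, 0.022, 0.001], [0.001, -0.003, -1.0]]
ft_force: [-1.0, -0.1, -4.7]
gripper_width: 0.0249
grip_force: 59.9
```

Run:
```python
from h import *
t=DIN+U*-.045+V*0; print(t)
seq([(*t,.19,-5.1,-1,40),('g',-1,3)])
```

```text
[0.50088821 0.20649487]
# [501. 206. 190.] -5.0 q6~ 117.0 row 8
[-1, -1, -1, -1, -1, -1, -1, -1]
[[39, -4, 0], [39, -5, -1], [39, -5, 0], [39, -6, -1], [39, -6, 0], [38, -7, -1], [39, -8, 0], [38, -8, -1]]
[0.01, 0.01, 0.02, 0.01, 0.02, 0.01, 0.02, 0.01]
[-1, -1, -1]
[[0, 0, 0], [0, 0, 0], [0, 0, 0]]
[0, 0, 0]
```

{"fn": "servo_tool", "kwargs": {"gripper": [-1,-1,-1,-1,-1,-1,-1,-1], "delta_pos": [[39,-4,0],[39,-5,-1],[39,-5,0],[39,-6,-1],[39,-6,0],[38,-7,-1],[39,-8,0],[38,-8,-1]], "roll": [0.01,0.01,0.02,0.01,0.02,0.01,0.02,0.01]}}

```text
time: 29.4
ee_pos: [0.5005, 0.2075, 0.1895]
eef_rot: [[0.088, 0.996, -0.004], [0.996, -0.088, -0.002], [-0.002, -0.004, -1.0]]
ft_force: [1.1, -0.0, -3.4]
gripper_width: 0.0247
grip_force: 59.8
```

{"fn": "servo_tool", "kwargs": {"gripper": [-1,-1,-1], "delta_pos": [[0,0,0],[0,0,0],[0,0,0]], "roll": [0,0,0]}}

```text
time: 29.7
ee_pos: [0.5015, 0.2054, 0.1906]
eef_rot: [[0.088, 0.996, -0.002], [0.996, -0.088, -0.001], [-0.002, -0.002, -1.0]]
ft_force: [-0.0, 0.5, -4.3]
gripper_width: 0.0248
grip_force: 59.8
```

Run:
```python
from h import *
im=snap('top','top3'); sc=snap('scene','scene3')
a=cv2.resize(im[120:290,150:420],(794,500),interpolation=cv2.INTER_CUBIC); cv2.imwrite('pics/c5.png',a[:,:,::-1])
```

```text
(no output)
```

View pics/c5.png

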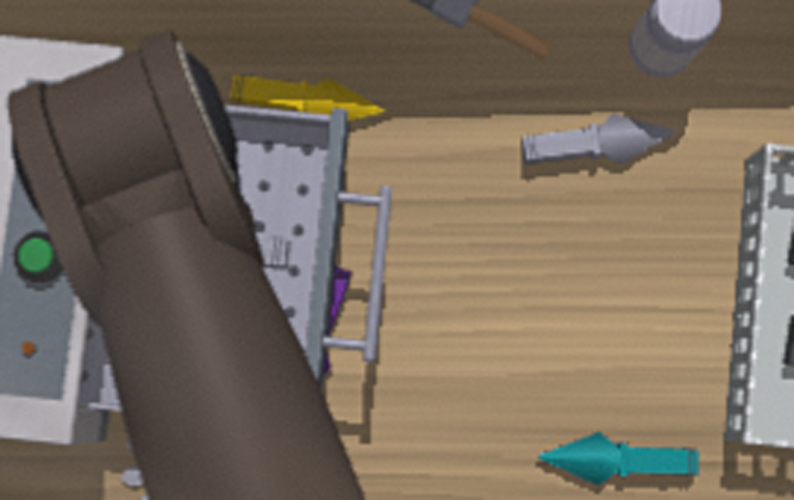

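The arm covers most of the drawer here. The third finial is unmoved, so I'll place the second one now.

{"fn": "servo_tool", "kwargs": {"gripper": [-1,-1,-1,-1,-1,-1,-1], "delta_pos": [[0,0,25],[0,0,25],[0,0,25],[0,0,20],[0,0,12],[0,0,2],[0,0,0]], "roll": [0,0,0,0,0,0,0]}}

```text
time: 30.5
ee_pos: [0.5023, 0.2059, 0.0833]
eef_rot: [[0.089, 0.996, 0.0], [0.996, -0.089, 0.0], [0.0, 0.0, -1.0]]
ft_force: [0.6, -0.4, -4.1]
gripper_width: 0.025
grip_force: 59.7
```

{"fn": "servo_tool", "kwargs": {"gripper": [0.2,0.2,0.2,0.2,0.2,0.2,0.2,0.2], "delta_pos": [[0,0,0],[0,0,0],[0,0,0],[0,0,-20],[0,0,-40],[0,0,-40],[0,0,0],[0,0,0]], "roll": [0,0,0,0,0,0,0,0]}}

```text
time: 31.3
ee_pos: [0.5029, 0.2068, 0.1846]
eef_rot: [[0.088, 0.996, 0.003], [0.996, -0.088, 0.001], [0.002, 0.003, -1.0]]
ft_force: [0.1, -0.5, -0.8]
gripper_width: 0.0512
grip_force: 0.0
```

Run:
```python
from h import *
seq([(.57,.0,.18,7,.2),(.6395,-.137,.10,7,.2),('g',.2,3)])
```

```text
# [570.   0. 180.] 7.0 q6~ 83.0 row 5
# [ 639. -137.  100.] 7.0 q6~ 71.0 row 9
[0.2, 0.2, 0.2, 0.2, 0.2, 0.2, 0.2, 0.2]
[[-40, 17, 1], [-41, 15, 1], [-41, 14, 1], [-42, 12, 1], [-42, 10, 1], [-36, 13, 20], [-36, 13, 20], [-36, 13, 20]]
[-0.04, -0.04, -0.04, -0.05, -0.04, -0.0, -0.0, -0.0]
[0.2, 0.2, 0.2, 0.2]
[[-36, 13, 20], [0, 0, 0], [0, 0, 0], [0, 0, 0]]
[-0.0, 0, 0, 0]
```

{"fn": "servo_tool", "kwargs": {"gripper": [0.2,0.2,0.2,0.2,0.2,0.2,0.2,0.2], "delta_pos": [[-40,17,1],[-41,15,1],[-41,14,1],[-42,12,1],[-42,10,1],[-36,13,20],[-36,13,20],[-36,13,20]], "roll": [-0.04,-0.04,-0.04,-0.05,-0.04,0,0,0]}}

```text
time: 32.1
ee_pos: [0.6205, -0.1044, 0.1159]
eef_rot: [[-0.121, 0.993, -0.002], [0.993, 0.121, 0.0], [0.001, -0.001, -1.0]]
ft_force: [0.4, 0.4, -1.0]
gripper_width: 0.0512
grip_force: 0.0
```

{"fn": "servo_tool", "kwargs": {"gripper": [0.2,0.2,0.2,0.2], "delta_pos": [[-36,13,20],[0,0,0],[0,0,0],[0,0,0]], "roll": [0,0,0,0]}}

```text
time: 32.5
ee_pos: [0.6376, -0.1362, 0.0978]
eef_rot: [[-0.122, 0.992, -0.001], [0.992, 0.122, 0.0], [0.001, -0.001, -1.0]]
ft_force: [0.7, -0.4, 0.5]
gripper_width: 0.0515
grip_force: 0.0
```

Run:
```python
from h import *
im=snap('top','top4')
a=cv2.resize(im[120:290,150:420],(794,500),interpolation=cv2.INTER_CUBIC); cv2.imwrite('pics/c6.png',a[:,:,::-1])
print(plane('top',(150+660/2.94,120+48/2.94),0))
```

```text
[ 0.74866505 -0.23513309  0.        ]
```

View pics/c6.png

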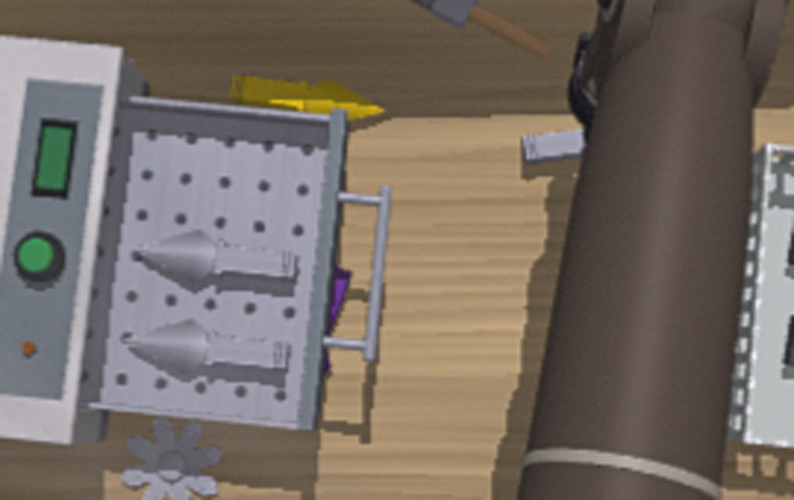

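Both finials lie flat in the drawer, at crop (215,258) and (210,350), with free floor at crop (230,180) for the third.

{"fn": "servo_tool", "kwargs": {"gripper": [0.2,0.2,0.2,0.2,0.2,0.2], "delta_pos": [[0,2,25],[0,0,25],[0,0,20],[0,0,12],[0,0,3],[0,0,0]], "roll": [0,0,0,0,0,0]}}

```text
time: 33.15
ee_pos: [0.6402, -0.1363, 0.0135]
eef_rot: [[-0.122, 0.992, 0.001], [0.992, 0.122, -0.0], [-0.0, 0.0, -1.0]]
ft_force: [-0.3, -0.1, 0.6]
gripper_width: 0.0513
grip_force: 0.0
```

{"fn": "servo_tool", "kwargs": {"gripper": [-1,-1,-1,-1,-1], "delta_pos": [[0,0,0],[0,0,0],[0,0,0],[0,0,0],[0,0,0]], "roll": [0,0,0,0,0]}}

```text
time: 33.65
ee_pos: [0.6408, -0.137, 0.0146]
eef_rot: [[-0.122, 0.993, 0.002], [0.993, 0.122, -0.0], [-0.001, 0.002, -1.0]]
ft_force: [-1.0, 0.2, 5.9]
gripper_width: 0.0248
grip_force: 60.9
```

{"fn": "servo_tool", "kwargs": {"gripper": [-1,-1,-1,-1,-1,-1,-1,-1], "delta_pos": [[0,0,-20],[0,0,-35],[0,0,-40],[0,0,-40],[0,0,-40],[0,0,0],[0,0,0],[0,0,0]], "roll": [0,0,0,0,0,0,0,0]}}

```text
time: 34.45
ee_pos: [0.6392, -0.1367, 0.1858]
eef_rot: [[-0.122, 0.993, -0.003], [0.993, 0.122, 0.001], [0.001, -0.003, -1.0]]
ft_force: [-0.5, 1.3, -3.7]
gripper_width: 0.0245
grip_force: 59.8
```

Run:
```python
from h import *
t=DIN+U*-.005+V*-.085; print(t)
seq([(*t,.19,-5.1,-1,40),('g',-1,3)])
```

```text
[0.58910748 0.23878049]
# [589. 239. 190.] -5.0 q6~ 117.0 row 10
[-1, -1, -1, -1, -1, -1, -1, -1]
[[38, 0, 0], [38, -1, 0], [38, -2, -1], [38, -3, 0], [38, -3, -1], [37, -4, 0], [37, -5, -1], [38, -6, 0]]
[0.02, 0.02, 0.02, 0.02, 0.02, 0.02, 0.02, 0.02]
[-1, -1, -1, -1, -1]
[[37, -7, -1], [37, -7, 0], [0, 0, 0], [0, 0, 0], [0, 0, 0]]
[0.03, 0.02, 0, 0, 0]
```

{"fn": "servo_tool", "kwargs": {"gripper": [-1,-1,-1,-1,-1,-1,-1,-1], "delta_pos": [[38,0,0],[38,-1,0],[38,-2,-1],[38,-3,0],[38,-3,-1],[37,-4,0],[37,-5,-1],[38,-6,0]], "roll": [0.02,0.02,0.02,0.02,0.02,0.02,0.02,0.02]}}

```text
time: 35.25
ee_pos: [0.5989, 0.165, 0.1885]
eef_rot: [[0.039, 0.999, -0.004], [0.999, -0.039, -0.001], [-0.001, -0.004, -1.0]]
ft_force: [0.2, 0.8, -3.2]
gripper_width: 0.0246
grip_force: 59.7
```

{"fn": "servo_tool", "kwargs": {"gripper": [-1,-1,-1,-1,-1], "delta_pos": [[37,-7,-1],[37,-7,0],[0,0,0],[0,0,0],[0,0,0]], "roll": [0.03,0.02,0,0,0]}}

```text
time: 35.75
ee_pos: [0.5898, 0.2376, 0.1904]
eef_rot: [[0.088, 0.996, -0.002], [0.996, -0.088, -0.001], [-0.002, -0.002, -1.0]]
ft_force: [0.1, 0.1, -2.9]
gripper_width: 0.0247
grip_force: 59.6
```

{"fn": "servo_tool", "kwargs": {"gripper": [-1,-1,-1,-1,-1,-1,-1], "delta_pos": [[0,0,25],[0,0,25],[0,0,25],[0,0,20],[0,0,12],[0,0,2],[0,0,0]], "roll": [0,0,0,0,0,0,0]}}

```text
time: 36.45
ee_pos: [0.5904, 0.2379, 0.0832]
eef_rot: [[0.089, 0.996, -0.0], [0.996, -0.089, -0.0], [-0.0, -0.0, -1.0]]
ft_force: [-0.0, 0.1, -2.1]
gripper_width: 0.0244
grip_force: 59.6
```

{"fn": "servo_tool", "kwargs": {"gripper": [0.2,0.2,0.2,0.2,0.2,0.2,0.2,0.2], "delta_pos": [[0,0,0],[0,0,0],[0,0,0],[0,0,-20],[0,0,-40],[0,0,-40],[0,0,0],[0,0,0]], "roll": [0,0,0,0,0,0,0,0]}}

```text
time: 37.25
ee_pos: [0.5911, 0.239, 0.1848]
eef_rot: [[0.088, 0.996, 0.004], [0.996, -0.088, 0.001], [0.002, 0.003, -1.0]]
ft_force: [0.6, 0.4, -1.0]
gripper_width: 0.0516
grip_force: 0.0
```

Run:
```python
from h import *
seq([(.48,-.02,.22,84.9,-.3),('g',-.3,1)])
```

```text
# [480. -20. 220.] 84.9 q6~ 3.0 row 12
[-0.3, -0.3, -0.3, -0.3, -0.3, -0.3, -0.3, -0.3]
[[-22, -7, -3], [-21, -10, -3], [-20, -13, -3], [-18, -15, -3], [-16, -18, -3], [-13, -19, -3], [-11, -21, -3], [-8, -22, -3]]
[-0.13, -0.13, -0.13, -0.13, -0.13, -0.13, -0.13, -0.13]
[-0.3, -0.3, -0.3, -0.3, -0.3]
[[-5, -23, -3], [-2, -23, -3], [1, -24, -3], [5, -23, -2], [0, 0, 0]]
[-0.13, -0.13, -0.13, -0.14, 0]
```

{"fn": "servo_tool", "kwargs": {"gripper": [-0.3,-0.3,-0.3,-0.3,-0.3,-0.3,-0.3,-0.3], "delta_pos": [[-22,-7,-3],[-21,-10,-3],[-20,-13,-3],[-18,-15,-3],[-16,-18,-3],[-13,-19,-3],[-11,-21,-3],[-8,-22,-3]], "roll": [-0.13,-0.13,-0.13,-0.13,-0.13,-0.13,-0.13,-0.13]}}

```text
time: 38.05
ee_pos: [0.5156, 0.0647, 0.2055]
eef_rot: [[-0.818, 0.576, -0.002], [0.576, 0.818, -0.0], [0.002, -0.002, -1.0]]
ft_force: [-0.1, -0.5, 0.1]
gripper_width: 0.0301
grip_force: 0.0
```

{"fn": "servo_tool", "kwargs": {"gripper": [-0.3,-0.3,-0.3,-0.3,-0.3,-0.3], "delta_pos": [[-5,-23,-3],[-2,-23,-3],[1,-24,-3],[5,-23,-2],[0,0,0],[0,0,0]], "roll": [-0.13,-0.13,-0.13,-0.14,0,0]}}

```text
time: 38.65
ee_pos: [0.4787, -0.0207, 0.2171]
eef_rot: [[-0.996, 0.092, -0.001], [0.092, 0.996, 0.0], [0.001, 0.0, -1.0]]
ft_force: [-0.5, 0.8, 0.5]
gripper_width: 0.0298
grip_force: 0.0
```

Run:
```python
from h import *
im=snap('top','top5')
a=cv2.resize(im[110:300,140:490],(800,434),interpolation=cv2.INTER_CUBIC); cv2.imwrite('pics/c7.png',a[:,:,::-1])
seq([(.4865,.0704,.20,84.9,-.3),('g',-.3,2)])
```

```text
# [486.  70. 200.] 84.8 q6~ 13.0 row 3
[-0.3, -0.3, -0.3, -0.3, -0.3]
[[0, 30, 6], [0, 31, 6], [1, 30, 5], [0, 0, 0], [0, 0, 0]]
[-0.0, -0.0, -0.0, 0, 0]
```

View pics/c7.png

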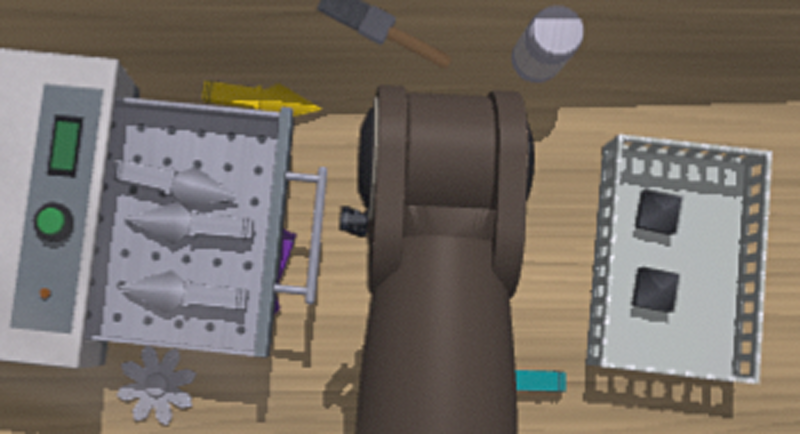

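The top view shows all three finials in the drawer and both caps in the crate. The third finial, at crop (180,180), has been turned and moved close to the middle one, so I'll zoom in to check it isn't resting on it.

Run:
```python
from h import *
im=cv2.imread('pics/top5.png'); sc=get_image('scene')[:,:,::-1]
a=cv2.resize(im[150:262,182:272],(480,597),interpolation=cv2.INTER_CUBIC)
b=cv2.resize(sc[160:235,225:365],(320,171),interpolation=cv2.INTER_CUBIC); c=np.zeros((597,800,3),np.uint8); c[:,:480]=a; c[:171,480:]=b
cv2.imwrite('pics/c8.png',c)
```

```text
(no output)
```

View pics/c8.png

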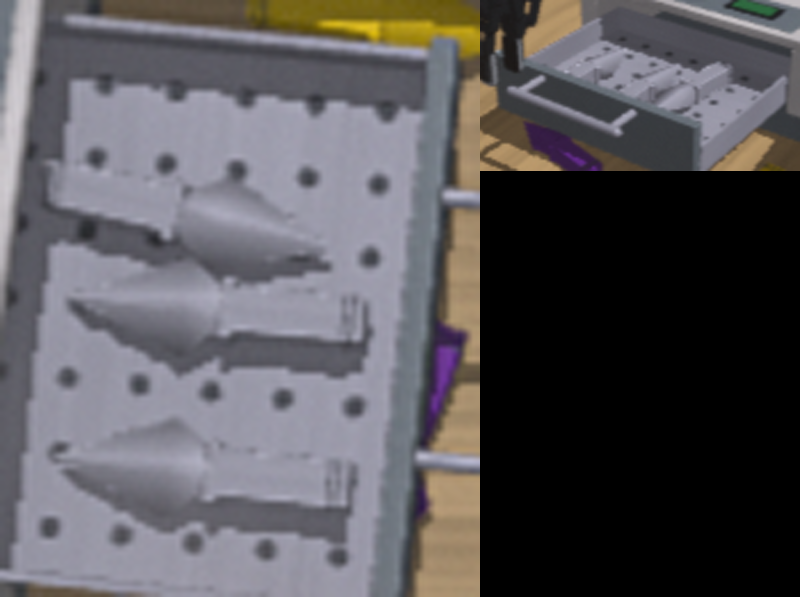

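The close-up shows the third finial beside the middle one. Their outlines meet near crop (210,268) without overlapping, its 160 mm length matches the others, and its shadow is like theirs, so it lies flat. I'll close the drawer by the handle.

{"fn": "servo_tool", "kwargs": {"gripper": [-0.3,-0.3,-0.3,-0.3,-0.3], "delta_pos": [[0,30,6],[0,31,6],[1,30,5],[0,0,0],[0,0,0]], "roll": [0,0,0,0,0]}}

```text
time: 39.25
ee_pos: [0.486, 0.0713, 0.2003]
eef_rot: [[-0.996, 0.087, -0.001], [0.087, 0.996, -0.0], [0.001, -0.0, -1.0]]
ft_force: [-0.4, 0.1, -0.3]
gripper_width: 0.03
grip_force: 0.0
```

{"fn": "servo_tool", "kwargs": {"gripper": [-0.3,-0.3,-0.3,-0.3,-0.3,-0.3], "delta_pos": [[0,0,25],[0,0,25],[0,0,20],[0,0,12],[0,0,3],[0,0,0]], "roll": [0,0,0,0,0,0]}}

```text
time: 39.85
ee_pos: [0.4862, 0.0698, 0.1161]
eef_rot: [[-0.996, 0.089, -0.0], [0.089, 0.996, -0.0], [0.0, -0.0, -1.0]]
ft_force: [0.1, 0.3, 0.4]
gripper_width: 0.0299
grip_force: 0.0
```

{"fn": "servo_tool", "kwargs": {"gripper": [-1,-1,-1,-1,-1], "delta_pos": [[0,0,0],[0,0,0],[0,0,0],[0,0,0],[0,0,0]], "roll": [0,0,0,0,0]}}

```text
time: 40.35
ee_pos: [0.4869, 0.0705, 0.1172]
eef_rot: [[-0.996, 0.089, 0.002], [0.089, 0.996, 0.001], [-0.002, 0.001, -1.0]]
ft_force: [-0.4, 1.7, 5.5]
gripper_width: 0.0099
grip_force: 58.9
```

{"fn": "servo_tool", "kwargs": {"gripper": [-1,-1,-1,-1,-1,-1,-1,-1], "delta_pos": [[0,5,0],[0,10,0],[0,15,0],[0,18,0],[0,18,0],[0,18,0],[0,18,0],[0,18,0]], "roll": [0,0,0,0,0,0,0,0]}}

```text
time: 41.15
ee_pos: [0.4981, 0.1894, 0.1172]
eef_rot: [[-0.996, 0.09, 0.004], [0.09, 0.996, -0.002], [-0.004, -0.002, -1.0]]
ft_force: [2.6, -4.8, 5.6]
gripper_width: 0.0099
grip_force: 59.1
```

{"fn": "servo_tool", "kwargs": {"gripper": [-1,-1,-1,-1,-1,-1,-1,-1], "delta_pos": [[0,18,0],[0,18,0],[0,18,0],[0,15,0],[0,10,0],[0,5,0],[0,3,0],[0,0,0]], "roll": [0,0,0,0,0,0,0,0]}}

```text
time: 41.95
ee_pos: [0.5063, 0.277, 0.1172]
eef_rot: [[-0.996, 0.089, 0.004], [0.089, 0.996, 0.001], [-0.004, 0.001, -1.0]]
ft_force: [4.9, 0.9, 5.1]
gripper_width: 0.0093
grip_force: 59.2
```

{"fn": "servo_tool", "kwargs": {"gripper": [-1,-1,-1,-1], "delta_pos": [[0,5,0],[0,5,0],[0,0,0],[0,0,0]], "roll": [0,0,0,0]}}

```text
time: 42.35
ee_pos: [0.5072, 0.2869, 0.1172]
eef_rot: [[-0.996, 0.089, 0.004], [0.089, 0.996, 0.001], [-0.004, 0.002, -1.0]]
ft_force: [5.0, 0.5, 4.9]
gripper_width: 0.01
grip_force: 59.3
```

{"fn": "servo_tool", "kwargs": {"gripper": [-1,-1,-1,-1], "delta_pos": [[0,3,0],[0,3,0],[0,0,0],[0,0,0]], "roll": [0,0,0,0]}}

```text
time: 42.75
ee_pos: [0.5075, 0.2897, 0.1172]
eef_rot: [[-0.996, 0.091, 0.004], [0.091, 0.996, -0.005], [-0.005, -0.005, -1.0]]
ft_force: [4.3, -11.3, 10.1]
gripper_width: 0.0094
grip_force: 59.9
```

{"fn": "servo_tool", "kwargs": {"gripper": [-1,-1,-1], "delta_pos": [[0,3,0],[0,0,0],[0,0,0]], "roll": [0,0,0]}}

```text
time: 43.05
ee_pos: [0.5074, 0.2897, 0.1171]
eef_rot: [[-0.996, 0.092, 0.004], [0.092, 0.996, -0.011], [-0.005, -0.011, -1.0]]
ft_force: [3.4, -20.0, 13.3]
gripper_width: 0.0094
grip_force: 60.5
```

{"fn": "servo_tool", "kwargs": {"gripper": [-1,-0.3,-0.3,-0.3,-0.3], "delta_pos": [[0,-4,0],[0,0,0],[0,0,0],[0,0,0],[0,0,0]], "roll": [0,0,0,0,0]}}

```text
time: 43.55
ee_pos: [0.5049, 0.2892, 0.1155]
eef_rot: [[-0.996, 0.089, -0.002], [0.089, 0.996, -0.004], [0.001, -0.005, -1.0]]
ft_force: [-0.8, -9.0, 4.9]
gripper_width: 0.0298
grip_force: 0.0
```

{"fn": "servo_tool", "kwargs": {"gripper": [-0.3,-0.3,-0.3,-0.3,-0.3,-0.3], "delta_pos": [[0,0,-20],[0,0,-40],[0,0,-40],[0,0,-20],[0,0,0],[0,0,0]], "roll": [0,0,0,0,0,0]}}

```text
time: 44.15
ee_pos: [0.5054, 0.2915, 0.2353]
eef_rot: [[-0.996, 0.088, -0.001], [0.088, 0.996, -0.0], [0.001, -0.0, -1.0]]
ft_force: [0.4, -0.2, -0.2]
gripper_width: 0.0301
grip_force: 0.0
```

Run:
```python
from h import *
b=F+U*.05; print(b, 'lateral of btn', (np.array([.4978,.3848])-F)@V, (np.array([.4978,.3848])-F)@U)
sc=snap('scene','scene6'); h=cv2.cvtColor(sc,cv2.COLOR_RGB2HSV); 
a=cv2.resize(sc[110:230,240:430],(760,480),interpolation=cv2.INTER_CUBIC); cv2.imwrite('pics/c9.png',a[:,:,::-1])
```

```text
[0.51644471 0.38080205] lateral of btn 0.01892629630024746 0.052324710303595895
```

View pics/c9.png

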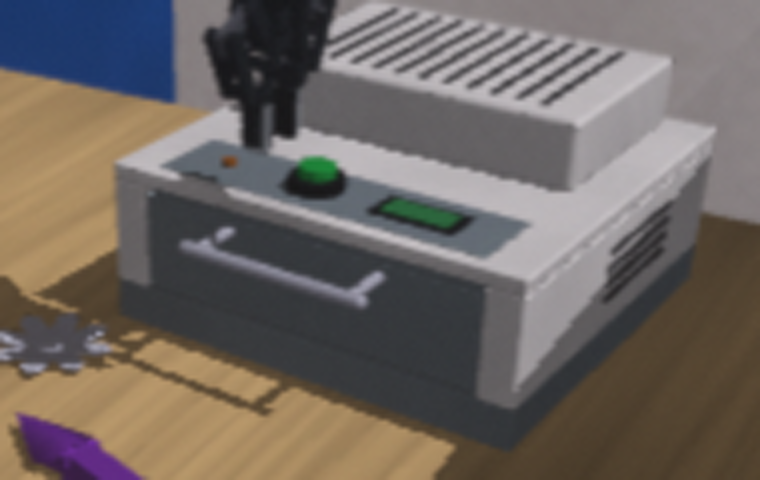

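The drawer panel is flush with the front face and the button is up at crop (320,172). I'll press it with the fingers closed.

{"fn": "servo_tool", "kwargs": {"gripper": [-1,-1,-1,-1,-1,-1], "delta_pos": [[5,30,0],[5,31,0],[5,31,0],[0,0,0],[0,0,0],[0,0,0]], "roll": [0,0,0,0,0,0]}}

```text
time: 44.8
ee_pos: [0.4986, 0.3834, 0.2348]
eef_rot: [[-0.996, 0.089, -0.002], [0.089, 0.996, -0.002], [0.002, -0.002, -1.0]]
ft_force: [-0.4, 0.9, -0.2]
gripper_width: 0.0004
grip_force: 0.0
```

{"fn": "servo_tool", "kwargs": {"gripper": [-1,-1,-1,-1,-1], "delta_pos": [[0,0,20],[0,0,15],[0,0,10],[0,0,0],[0,0,0]], "roll": [0,0,0,0,0]}}

```text
time: 45.3
ee_pos: [0.4991, 0.3837, 0.1913]
eef_rot: [[-0.996, 0.089, 0.0], [0.089, 0.996, 0.0], [-0.0, 0.0, -1.0]]
ft_force: [-0.2, -0.4, -0.1]
gripper_width: -0.0002
grip_force: 0.0
```

{"fn": "servo_tool", "kwargs": {"gripper": [-1,-1,-1,-1], "delta_pos": [[0,0,3],[0,0,3],[0,0,0],[0,0,0]], "roll": [0,0,0,0]}}

```text
time: 45.7
ee_pos: [0.4991, 0.3842, 0.1852]
eef_rot: [[-0.996, 0.089, 0.0], [0.089, 0.996, 0.0], [-0.0, 0.0, -1.0]]
ft_force: [-0.1, -0.8, -0.2]
gripper_width: 0.0002
grip_force: 0.0
```

{"fn": "servo_tool", "kwargs": {"gripper": [-1,-1,-1,-1], "delta_pos": [[0,0,2],[0,0,2],[0,0,0],[0,0,0]], "roll": [0,0,0,0]}}

```text
time: 46.1
ee_pos: [0.4991, 0.3843, 0.1813]
eef_rot: [[-0.996, 0.089, 0.0], [0.089, 0.996, 0.0], [-0.0, 0.0, -1.0]]
ft_force: [-0.8, -1.6, 3.2]
gripper_width: -0.0
grip_force: 1.8
```

{"fn": "servo_tool", "kwargs": {"gripper": [-1,-1,-1,-1], "delta_pos": [[0,0,2],[0,0,2],[0,0,0],[0,0,0]], "roll": [0,0,0,0]}}

```text
time: 46.5
ee_pos: [0.4991, 0.3843, 0.1789]
eef_rot: [[-0.996, 0.089, 0.002], [0.089, 0.996, 0.001], [-0.002, 0.002, -1.0]]
ft_force: [-3.9, -2.5, 12.2]
gripper_width: -0.0001
grip_force: 6.5
```

{"fn": "servo_tool", "kwargs": {"gripper": [-1,-1,-1], "delta_pos": [[0,0,1],[0,0,0],[0,0,0]], "roll": [0,0,0]}}

```text
time: 46.8
ee_pos: [0.4991, 0.3843, 0.1789]
eef_rot: [[-0.996, 0.089, 0.003], [0.089, 0.996, 0.002], [-0.002, 0.002, -1.0]]
ft_force: [-4.6, -2.7, 17.0]
gripper_width: -0.0
grip_force: 8.6
```

{"fn": "servo_tool", "kwargs": {"gripper": [-1,-1,-1,-1,-1,-1,-1,-1], "delta_pos": [[0,0,-10],[0,0,-30],[0,0,-40],[0,-40,0],[0,-45,0],[0,-45,0],[0,-45,0],[0,-40,0]], "roll": [0,0,0,0,0,0,0,0]}}

```text
time: 47.6
ee_pos: [0.4792, 0.1681, 0.2554]
eef_rot: [[-0.996, 0.089, -0.001], [0.089, 0.996, -0.001], [0.001, -0.001, -1.0]]
ft_force: [0.1, -0.8, 0.1]
gripper_width: 0.0
grip_force: 0.0
```

{"fn": "servo_tool", "kwargs": {"gripper": [-1,-1,-1,-1,-1,-1], "delta_pos": [[0,-40,0],[0,-40,0],[0,-40,0],[0,0,0],[0,0,0],[0,0,0]], "roll": [0,0,0,0,0,0]}}

```text
time: 48.2
ee_pos: [0.4694, 0.051, 0.2556]
eef_rot: [[-0.996, 0.088, -0.001], [0.088, 0.996, 0.0], [0.001, 0.0, -1.0]]
ft_force: [0.9, -1.3, -0.9]
gripper_width: -0.0003
grip_force: 0.0
```

Run:
```python
from h import *
im=snap('top','top7'); sc=snap('scene','scene7')
c=np.zeros((420,800,3),np.uint8); c[:,:520]=im[:,20:540]; c[:210,520:]=cv2.resize(sc,(280,210),interpolation=cv2.INTER_AREA); c[210:,520:]=cv2.resize(sc[120:225,250:390],(280,210)); cv2.imwrite('pics/c10.png',c[:,:,::-1])
H=lambda s:s
```

```text
(no output)
```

View pics/c10.png

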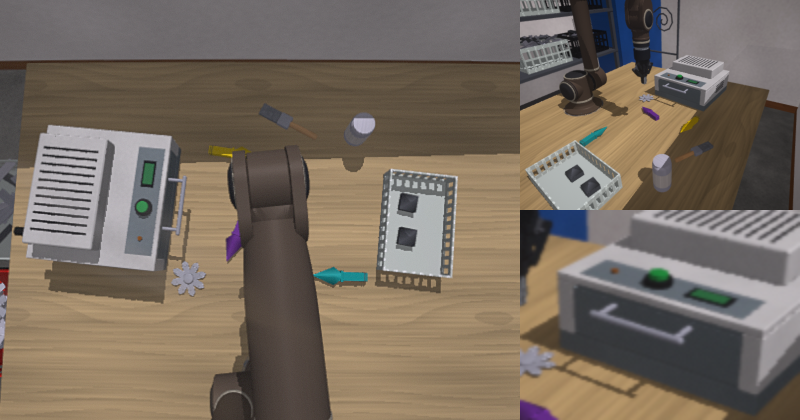

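The pictures show the drawer shut, the button up, both caps in the crate at (408,203) and (406,238), and the bystanders in place. The arm is clear of everything, so I'm handing in.

```bash
python3 -c "
from bench import finish_job
print(finish_job())"
```

```text
the job is handed in; nothing more can be done
None
```

The job is handed in: both post caps are in the crate, all three finials lie flat on the drawer floor, the drawer is shut, and the start button was pressed fully down after that and came up again. One finial shifted after I placed it and ended up touching its neighbour, but the pictures showed no overlap.

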